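# Lock the exposed sampler cartridges in the custody box

### The job

Slide the custody box's white cover open and move every orange sampler cartridge from the sloped grey bin into the box, each lying flat in a compartment of its own; leave the green blanks in the bin. Then slide the cover fully shut, and after that lock it by pushing the snap hook's mouth onto the staple's leg nearer the robot until the leg is inside and the red gate has snapped shut behind it. Knock over none of the glassware.

Things in the scene. Friction and masses are not known exactly. Their poses are not given: they have to be found in the camera images.
- orange1_mid (a point): orange sampler cartridge, a square bar 76 mm long with a 32 x 32 mm section (its silver end, 18 mm long at +x, is 26 x 26 mm), 60 g; this point is its centre, x along its length, z up. It starts lying in one compartment of the sloped grey bin. Three or four orange ones are present
- orange2_mid (a point): orange sampler cartridge, a square bar 76 mm long with a 32 x 32 mm section (its silver end, 18 mm long at +x, is 26 x 26 mm), 60 g; this point is its centre, x along its length, z up. It starts lying in one compartment of the sloped grey bin. Three or four orange ones are present
- orange3_mid (a point): orange sampler cartridge, a square bar 76 mm long with a 32 x 32 mm section (its silver end, 18 mm long at +x, is 26 x 26 mm), 60 g; this point is its centre, x along its length, z up. It starts lying in one compartment of the sloped grey bin. Three or four orange ones are present
- orange4_mid (a point): orange sampler cartridge, a square bar 76 mm long with a 32 x 32 mm section (its silver end, 18 mm long at +x, is 26 x 26 mm), 60 g; this point is its centre, x along its length, z up. It starts lying in one compartment of the sloped grey bin. Three or four orange ones are present
- green1_mid (a point): green sampler cartridge, a square bar 76 mm long with a 32 x 32 mm section (its silver end, 18 mm long at +x, is 26 x 26 mm), 60 g; this point is its centre, x along its length, z up. A blank, lying in the same bin; it stays there
- green2_mid (a point): green sampler cartridge, a square bar 76 mm long with a 32 x 32 mm section (its silver end, 18 mm long at +x, is 26 x 26 mm), 60 g; this point is its centre, x along its length, z up. A blank, lying in the same bin; it stays there
- bin: sloped grey bin, fixed: a tray 236 mm (x) x 296 mm (y) with 2 rows (along x) of 3 compartments (along y), inside 110 x 92 mm each, walls 5 mm thick standing 31 mm above its floor. The tray leans up by 0.26 rad towards +x (its far row is higher). Origin on the table under the tray's middle
- box_in (a point): custody box, blue, fixed, 207 x 207 mm outside, 55 mm high, walls and floor 5 mm. This point is the middle of its inner floor (5 mm above the table); x away from the robot, y to the left. Cross walls 5 mm thick and 25 mm high along its x and y axes make four compartments, 96 x 96 mm, centred at x, y = +-50 mm from this point
- cover (a joint): sliding white cover of the box, m: 0 = shut (stops there), 0.2 = fully open. Opens along the box's +x, away from the robot; stays where left; friction about 2 N. Its top is 62 mm above the table. A dark lug, 40 mm out from its left edge, passes between box and staple and, when shut, hangs 50 mm nearer the robot than the staple's near leg
- cover_handle (a point): middle of the black upright handle tab on the cover's near edge: 12 mm thick (box x), 60 mm wide (box y), 34 mm high (its foot, the cover's top, is 17 mm below this point). It moves with the cover; 78.5 mm nearer the robot than the box's middle when shut
- staple_leg (a point): steel staple left of the box, an upside-down U of 10 mm round bar, 67 mm high, on the table 55 mm out from the box's left wall. This point is on the axis of its leg nearer the robot, 30 mm above the table; axes as the box's. The other leg is 70 mm further along +x; the bar joining them has its underside 57 mm above the table. The leg is open towards +y
- clip_mid (a point): snap hook lying flat, 22 mm thick, 130 g. This point is the centre of its yellow shank (64 mm long, 24 mm wide), half-way up; x points from the shank to the mouth, z is its flat normal. Ahead of it two steel arms, 48 mm wide over all, run to x = 92 mm and form the mouth. It can be gripped across the shank and pushed flat, on the table or a little above it
- clip_hollow (a point): middle of the snap hook's hollow, 63 mm ahead of clip_mid, same axes. The hollow runs 22 mm either way in x and 16 mm either way in y; its front is closed by the red gate (6 mm thick). A 10 mm bar has passed the gate once it is at x below about -6 mm from here (the back wall stops it at -17); it enters most easily at y about -5 mm, near the gate's free end
- gate (a joint): sprung red gate of the snap hook, rad: 0 = shut across the mouth, up to 1.45 = swung into the hollow. Hinged at the arm on its +y side; gives way inwards only, to a push of about 4 to 8 N on the mouth, and springs shut by itself
- bottle: amber reagent bottle, 64 mm across, 150 mm high, standing at the right; origin under its middle
- beaker: glass beaker, 72 mm across, 90 mm high, standing at the back left; origin under its middle
- jar: amber jar, 60 mm across, 75 mm high, standing at the left; origin under its middle
Not all that is in view belongs to the job. Leave any blue look-alike of the part that bears clip_mid alone.

How it is judged:
On the way, in this order (a step that is already met when the one before it is completed fails the run):
1. every orange cartridge lies flat in the box, one to a compartment (x of orange1_mid in the frame of box_in between -0.1 and 0.1 m and y of orange1_mid in the frame of box_in between -0.1 and 0.1 m and z of each of orange1_mid, orange2_mid, orange3_mid, orange4_mid in the frame of box_in below 0.026 m and x of orange2_mid in the frame of box_in between -0.1 and 0.1 m and y of orange2_mid in the frame of box_in between -0.1 and 0.1 m and x of orange3_mid in the frame of box_in between -0.1 and 0.1 m and y of orange3_mid in the frame of box_in between -0.1 and 0.1 m and x of orange4_mid in the frame of box_in between -0.1 and 0.1 m and y of orange4_mid in the frame of box_in between -0.1 and 0.1 m and ((x of orange2_mid in the frame of box_in below 0 m and x of orange1_mid in the frame of box_in above 0 m) or (x of orange1_mid in the frame of box_in below 0 m and x of orange2_mid in the frame of box_in above 0 m) or (y of orange2_mid in the frame of box_in below 0 m and y of orange1_mid in the frame of box_in above 0 m) or (y of orange1_mid in the frame of box_in below 0 m and y of orange2_mid in the frame of box_in above 0 m)) and ((x of orange3_mid in the frame of box_in below 0 m and x of orange1_mid in the frame of box_in above 0 m) or (x of orange1_mid in the frame of box_in below 0 m and x of orange3_mid in the frame of box_in above 0 m) or (y of orange3_mid in the frame of box_in below 0 m and y of orange1_mid in the frame of box_in above 0 m) or (y of orange1_mid in the frame of box_in below 0 m and y of orange3_mid in the frame of box_in above 0 m)) and ((x of orange3_mid in the frame of box_in below 0 m and x of orange2_mid in the frame of box_in above 0 m) or (x of orange2_mid in the frame of box_in below 0 m and x of orange3_mid in the frame of box_in above 0 m) or (y of orange3_mid in the frame of box_in below 0 m and y of orange2_mid in the frame of box_in above 0 m) or (y of orange2_mid in the frame of box_in below 0 m and y of orange3_mid in the frame of box_in above 0 m)) and ((x of orange4_mid in the frame of box_in below 0 m and x of orange1_mid in the frame of box_in above 0 m) or (x of orange1_mid in the frame of box_in below 0 m and x of orange4_mid in the frame of box_in above 0 m) or (y of orange4_mid in the frame of box_in below 0 m and y of orange1_mid in the frame of box_in above 0 m) or (y of orange1_mid in the frame of box_in below 0 m and y of orange4_mid in the frame of box_in above 0 m)) and ((x of orange4_mid in the frame of box_in below 0 m and x of orange2_mid in the frame of box_in above 0 m) or (x of orange2_mid in the frame of box_in below 0 m and x of orange4_mid in the frame of box_in above 0 m) or (y of orange4_mid in the frame of box_in below 0 m and y of orange2_mid in the frame of box_in above 0 m) or (y of orange2_mid in the frame of box_in below 0 m and y of orange4_mid in the frame of box_in above 0 m)) and ((x of orange4_mid in the frame of box_in below 0 m and x of orange3_mid in the frame of box_in above 0 m) or (x of orange3_mid in the frame of box_in below 0 m and x of orange4_mid in the frame of box_in above 0 m) or (y of orange4_mid in the frame of box_in below 0 m and y of orange3_mid in the frame of box_in above 0 m) or (y of orange3_mid in the frame of box_in below 0 m and y of orange4_mid in the frame of box_in above 0 m))), for 0.2 s.
2. the cover is fully shut (value of joint cover below 0.01 m), for 0.2 s.
3. the staple's near leg is inside the snap hook and the gate has snapped shut (x of staple_leg in the frame of clip_hollow between -0.025 and 0.021 m and y of staple_leg in the frame of clip_hollow between -0.017 and 0.017 m and z of staple_leg in the frame of clip_hollow between -0.035 and 0.035 m and value of joint gate below 0.12 rad), for 0.2 s.
At the end, for the whole second after the job is handed in: Every orange cartridge lies flat in the box (centre less than 26 mm above its floor), no two in the same compartment; the cover is shut to within 10 mm; the staple's near leg is inside the snap hook's hollow with the gate shut (below 0.12 rad), the hook released and still (all of step 1 and all of step 3 and value of joint cover below 0.01 m and linear speed of clip below 0.03 m/s); the robot touches nothing.
It fails at once if a green cartridge is taken from its place in the bin (moved over 70 mm) (distance of any of green1_mid, green2_mid from where it was at the start of the episode above 0.07 m).
It fails at once if the bottle, beaker or jar is tipped over (angle between any of bottle, beaker, jar's own z axis and vertical above 0.6 rad).
Of orange1, orange2, orange3, orange4 only 3 to 4 are there at a start; the rules pass over those that are not, and their reading is None.
At some moment in a run one of orange1, orange2, orange3, orange4, clip may be knocked a few centimetres aside while the robot is not near it.
Once in a run the grip may slacken for a moment while it holds something.
It also fails if it takes over 210 s, if anything falls off the work surface, if the arm or the gripper's body presses on something with over 40 N, if the wrist force passes 120 N, or if a joint passes its speed limit or range.

### The arm

A 6-joint arm with a two-finger parallel gripper is mounted at the origin on the work surface. World frame = base frame: x ahead of the robot, y to its left, z up, the work surface at z = 0. Lengths are in m, angles in rad, forces in N, time in s.
With the tool pointing down it reaches from about 0.3 to 0.775 m from the base axis. Payload 14.6 kg.
Tool frame: the origin (TCP) lies at the very end of the fingers, on their centre line; the grasp point (between the pads) lies 19 mm behind it; z points along the fingers, x is the direction in which the jaws open and shut, and the axes are right-handed (so a half turn about z gives the same grasp; the last joint's range is limited). The gripper opens to 94 mm and grips with 3 to 60 N. Pads are 16 mm wide; open, the fingers measure 119 mm over their backs; the gripper's body (75 mm by 177 mm) begins 78 mm behind the grasp point.
Start: joints at [-1.334, 0.3, 1.521, -0, 1.321, -0.067], TCP at [0.165, -0.525, 0.205] pointing down, gripper open.
Joint ranges: [-3.03, 3.03], [-0.79, 2.21], [0.23, 2.52], [-1.04, 4.18], [0, 3.07], [-2.55, 2.55]. Speed limits (rad/s): [2.22, 2.22, 2.57, 3.14, 3.14, 3.14].

### API

Orientations are given as [roll, pitch, yaw] about the fixed x, y, z axes, in that order (R = Rz(yaw) Ry(pitch) Rx(roll)).
In Python, from station import ctrl gives the robot as it stands.
- The arm moves only by the shell command python3 -m inch 'ROWS' [FORCE]. ROWS is JSON, one flat list of numbers, 7 for each row, row after row: the shift along the tool's x, y, z in cm, then the turn, a rotation vector about the tool's x, y, z in rad, then the opening, from 0 (shut) to 1 (fully open). In form: [tx, ty, tz, wx, wy, wz, claw, tx, ty, tz, wx, wy, wz, claw, ...]. A call has 1 to 20 rows; each row shifts and turns the commanded pose from where the row before left it, along the tool's axes as they then stand; what a row does not reach is not made up. A row lasts 1/8 s, in which the tool goes at most 62.5 mm and 10.7 degrees, less where a joint would pass 70% of its speed; a pose out of reach is approached as far as the arm can. A call is refused whole if a number of a shift passes 6.25 or a number of a turn 0.188, either way. A call with a gripper value outside its range is refused whole. The fingers move at their own pace and stop on an object; FORCE is the grip in N (left out, the last holds). Time passes only in rows, so rows that do not move let the fingers close. It gives the time, the measured TCP pose, the force and the opening at its end, in the units of the state.
- ctrl.get_obs(): the state, without advancing time (a new reading comes with each control period).
- ctrl.camera(name): name is "side" or "top"; returns (picture, depth): 384x512x3 uint8, red, green, blue; 384x512 float32, m along the optical axis (not along the pixel's ray), 0 where there is no reading.
- ctrl.camera_params(name): a dict with "vertical_fov" (degrees; the focal length in pixels is half the picture's height over the tangent of half this angle, whatever the lens; pixels are square), "cx", "cy" (the principal point, pixels), "distortion" ([k1, k2, p1, p2, k3] as OpenCV has them; the pictures are not rectified), "camera_from_world" (4x4, takes a point from world to camera coordinates). Camera axes: x right, y down, z forward; pixel columns grow to the right and rows downward; lengths in m; the calibration is good to about 2 mm. A picture is of the moment at which its call begins. camera_params takes no time and is no camera call.
- ctrl.hand_in(): hands the job in, once; it reports no verdict.
Trained networks look in the newest picture that a camera, given by its name, has taken for a name from the list of things; names that differ only in an ending like _2 or _b are one class to them, and where a whole thing is asked for, a point or a joint stands for the part that bears it (a point fixed in the world has none). Each returns a list of dicts, best first, with "score" (0 to 1); they miss things now and then, are a little off and sometimes report something else, mostly with a low value. They report only what shows in the picture. A call takes as long as a camera call. They do not tell look-alikes from the thing itself.
- ctrl.spot_in(camera, label): "bbox" ([centre column, centre row, width, height] in pixels, round what is visible of it).
- ctrl.place_of(camera, label): "centre" ([column, row] in pixels: a listed point, or the origin of a listed thing).
The state is a dict: "time_s": time; "qpos": joint angles; "joint_vel": joint speeds; "tau": joint torques, N m; "ee_pos": TCP position; "eef_rot": TCP orientation; "force": force on the tool from outside, world axes, zero at the start; "moment": the same for the moment, N m; "grip_width": finger opening in m.
Only numpy, scipy, OpenCV 4.12 (cv2) and the standard library are available. Lean on these libraries where they do the work, as an engineer would, in place of code of your own. Each camera call takes 0.05 s, during which the arm holds its last target. There are 200 camera calls.

## Working session

There is one attempt and no reset: what is moved stays moved. The work goes in short steps, Python scripts to look and compute and a shell command to move; the robot and the scene stay as the last step left them, time stands still between calls to the robot, and variables do not carry over. Pictures are saved under pics/ and viewed, about 12 in all and at most 16, crops included, and the job is handed in when it is done.

```bash
ls; mkdir -p pics; cat > h.py <<'E'
import numpy as np, cv2
from scipy.spatial.transform import Rotation as R
from station import ctrl
def K(n):
    p=ctrl.camera_params(n); f=192/np.tan(np.radians(p["vertical_fov"])/2)
    return np.array([[f,0,p["cx"]],[0,f,p["cy"]],[0,0,1]]),np.array(p["distortion"]),np.array(p["camera_from_world"])
def snap(n,f=None):
    im,d=ctrl.camera(n)
    if f: cv2.imwrite("pics/"+f,im[:,:,::-1])
    return im,d
def ray(n,uv):
    k,D,T=K(n); x=cv2.undistortPoints(np.array([[uv]],float),k,D)[0,0]
    return np.array([x[0],x[1],1.]),T
def depthpt(n,uv,d):
    r,T=ray(n,uv); u,v=int(round(uv[0])),int(round(uv[1]))
    w=d[max(v-1,0):v+2,max(u-1,0):u+2]; w=w[w>0]; 
    if not len(w): return np.full(3,np.nan)
    return (np.linalg.inv(T)@np.r_[r*np.median(w),1])[:3]
def atz(n,uv,z):
    r,T=ray(n,uv); Ti=np.linalg.inv(T); o=Ti[:3,3]; q=Ti[:3,:3]@r
    return o+q*(z-o[2])/q[2]
def cloud(n,d):
    k,D,T=K(n); v,u=np.mgrid[0:384,0:512]
    x=cv2.undistortPoints(np.stack([u,v],-1).reshape(-1,1,2).astype(float),k,D).reshape(384,512,2)
    P=np.dstack([x,np.ones((384,512))])*d[...,None]
    Ti=np.linalg.inv(T); P=P@Ti[:3,:3].T+Ti[:3,3]; P[d<=0]=np.nan
    return P
def proj(n,p):
    k,D,T=K(n); return cv2.projectPoints(np.atleast_2d(p).astype(float),cv2.Rodrigues(T[:3,:3])[0],T[:3,3],k,D)[0][:,0]
E
python3 - <<'E'
from h import *
np.set_printoptions(precision=4,suppress=True)
for n in("top","side"):
    im,d=snap(n,n+"0.png"); np.savez("pics/"+n+"0.npz",im=im,d=d)
    k,D,T=K(n); print(n,np.linalg.inv(T)[:3,3],k[0,0],D)
    for l in["orange1_mid","green1_mid","box_in","cover_handle","staple_leg","clip_mid","clip_hollow","bin","bottle","beaker","jar"]:
        for r in ctrl.place_of(n,l)[:6]:
            if r["score"]>.25: print(l,round(r["score"],2),np.round(r["centre"],1),depthpt(n,r["centre"],d))
print(ctrl.get_obs())
E
```

```text
pics
top [0.4365 0.0112 1.3521] 392.6901088184664 [0.0141 0.     0.     0.     0.    ]
orange1_mid 0.68 [135.1 227.6] [0.4219 0.3853 0.0554]
green1_mid 0.69 [168.1 224.4] [0.4329 0.2766 0.06  ]
staple_leg 0.83 [279.9 198.9] [ 0.5226 -0.0938  0.0019]
clip_mid 0.86 [391.1 204.5] [ 0.505  -0.4681  0.0218]
clip_mid 0.65 [240.4 173.7] [0.6068 0.0425 0.0198]
clip_hollow 0.81 [226.9 186.8] [0.5634 0.0893 0.0001]
clip_hollow 0.6 [388.5 185.2] [ 0.5726 -0.4683  0.0017]
clip_hollow 0.36 [ 99.5 220.1] [0.4456 0.4998 0.0628]
bin 0.89 [170.4 207.9] [0.4877 0.2744 0.0405]
bin 0.59 [135.8 190.3] [0.5418 0.3777 0.0884]
bottle 0.64 [392.9 236.8] [ 0.399  -0.4432  0.0983]
beaker 0.67 [177.5 147.3] [0.6833 0.2467 0.0891]
jar 0.74 [ 99.3 222.9] [0.4365 0.4963 0.0727]
side [-0.1233  0.9342  1.0601] 479.4704689018132 [-0.1299  0.      0.      0.      0.    ]
orange1_mid 0.87 [225.6 293. ] [0.4043 0.3961 0.0489]
green1_mid 0.72 [246.7 265.5] [0.4165 0.2943 0.054 ]
box_in 0.57 [313.  163.2] [ 0.5154 -0.184   0.0616]
cover_handle 0.58 [335.5 157. ] [ 0.4663 -0.2477  0.0729]
staple_leg 0.7 [190.9 261.1] [0.52
[... 234 characters left out ...]
p_hollow 0.5 [339.7 137.8] [ 0.5513 -0.4325  0.0138]
bin 0.57 [232.8 263.3] [0.4615 0.3003 0.0357]
beaker 0.67 [179.7 224.9] [0.6768 0.2899 0.0439]
beaker 0.32 [223.3 291.4] [0.4124 0.3959 0.0487]
jar 0.84 [186.4 334.6] [0.4109 0.5388 0.0235]
{'time_s': 1.2, 'qpos': array([-1.3336,  0.2999,  1.521 ,  0.    ,  1.3207, -0.0666]), 'joint_vel': array([-0.0006, -0.0005,  0.0003, -0.0021, -0.0004,  0.0002]), 'tau': array([  0.0014, -53.1666, -35.2911,   0.0709,   0.0212,   0.    ]), 'ee_pos': array([ 0.1645, -0.5248,  0.2054]), 'eef_rot': array([-3.1416,  0.    , -1.267 ]), 'force': array([-0.4282,  0.0237,  0.3029]), 'moment': array([ 0.0092, -0.0113, -0.0239]), 'grip_width': 0.09424401298165588}
```

View pics/top0.png

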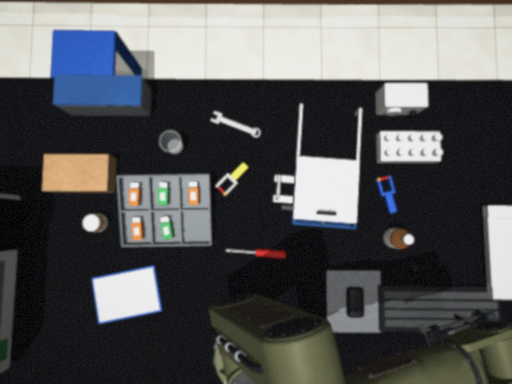

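View pics/side0.png

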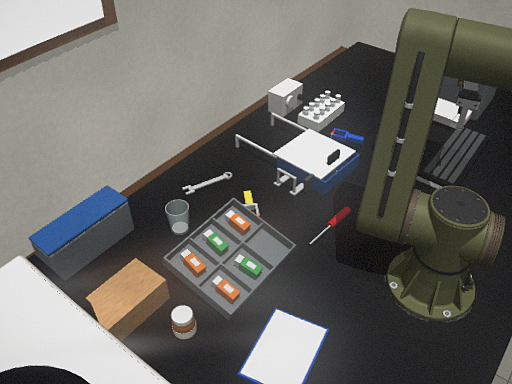

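The top view shows the box and white cover at about (327,190) and the staple at (283,190). The yellow snap hook is at (233,178), mouth pointing lower-left, and a blue look-alike is at (387,193). The bin holds three oranges at (135,192), (193,192) and (136,227), plus greens at (163,192) and (166,226). The side view agrees, so there are three oranges.

```bash
cat > m.py <<'E'
from h import *
np.set_printoptions(precision=4,suppress=True)
def hsv(im): return cv2.cvtColor(im,cv2.COLOR_RGB2HSV)
def blobs(mask,lo=12):
    n,l,s,c=cv2.connectedComponentsWithStats(mask.astype(np.uint8))
    return [(l==i) for i in range(1,n) if s[i,4]>=lo]
def rect(P): # min-area rect of xy points: centre, long side, short side, angle of long side
    (c,(w,h),a)=cv2.minAreaRect((P[:,:2]*1000).astype(np.float32))
    if w<h: w,h,a=h,w,a+90
    return np.array(c)/1000,w,h,np.radians((a+90)%180-90)
def col(im,name):
    H=hsv(im); h,s,v=H[...,0],H[...,1],H[...,2]
    return {"orange":(h>4)&(h<17)&(s>130)&(v>110),"yellow":(h>22)&(h<36)&(s>110)&(v>90),
     "white":(s<40)&(v>150),"red":((h<5)|(h>174))&(s>130)&(v>70),"green":(h>50)&(h<85)&(s>100)&(v>60)}[name]
def report(n,im,d,names=("orange","green","yellow")):
    C=cloud(n,d)
    for nm in names:
        for b in blobs(col(im,nm)):
            P=C[b]; P=P[np.isfinite(P[:,0])]
            if len(P)<8: continue
            c,w,h,a=rect(P); v,u=np.nonzero(b)
            print(n,nm,len(P),"px",u.mean().round(),v.mean().round(),"med",np.median(P,0),"rect",c,round(w),round(h),round(float(a),3))
E
python3 - <<'E'
from m import *
for n in("top","side"):
    z=np.load(f"pics/{n}0.npz"); report(n,z["im"],z["d"],("orange","green","yellow","red"))
z=np.load("pics/top0.npz"); im,d=z["im"],z["d"]; C=cloud("top",d)
# cover: white at z~62
m=col(im,"white")&(abs(C[...,2]-.062)<.012)&(C[...,1]<0)&(C[...,1]>-.4)
b=max(blobs(m),key=lambda q:q.sum()); P=C[b]; print("cover",b.sum(),rect(P),np.median(P[:,2]))
# handle
m=(C[...,2]>.085)&(C[...,2]<.11)&(C[...,0]<.6)&(C[...,1]<-.1)&(C[...,1]>-.3); print("handle",m.sum(),rect(C[m]),np.median(C[m],0))
# staple
m=(C[...,2]>.045)&(C[...,2]<.08)&(C[...,0]<.62)&(C[...,0]>.45)&(C[...,1]>-.14)&(C[...,1]<-.03); print("staple");print(m.sum(),rect(C[m]),np.median(C[m],0))
# bin
m=(C[...,2]>.02)&(C[...,2]<.12)&(C[...,0]<.64)&(C[...,0]>.3)&(C[...,1]>.1)&(C[...,1]<.46)
bb=max(blobs(m),key=lambda q:q.sum()); P=C[bb]; print("bin",rect(P)); A=np.c_[P[:,:2],np.ones(len(P))]; print(np.linalg.lstsq(A,P[:,2],rcond=None)[0])
# clip arms
m=(C[...,2]>.012)&(C[...,2]<.035)&(C[...,0]<.66)&(C[...,0]>.5)&(C[...,1]>.0)&(C[...,1]<.13); b=max(blobs(m),key=lambda q:q.sum());print("clip",b.sum(),rect(C[b]))
o=im[95:265,100:400]; cv2.imwrite("pics/crop0.png",cv2.resize(o[:,:,::-1],None,fx=2.6,fy=2.6,interpolation=cv2.INTER_CUBIC))
E
```

```text
top orange 91 px 135.0 196.0 med [0.5238 0.3774 0.0804] rect [0.5225 0.3852] 51 31 -0.103
top orange 82 px 194.0 195.0 med [0.5268 0.1877 0.0798] rect [0.5271 0.1925] 49 30 -0.018
top orange 84 px 138.0 231.0 med [0.4107 0.3719 0.0504] rect [0.4122 0.3802] 49 30 0.01
top orange 91 px 398.0 242.0 med [ 0.3832 -0.4536  0.1062] rect [ 0.3835 -0.4571] 44 23 0.537
top green 94 px 164.0 197.0 med [0.5201 0.285  0.0798] rect [0.5232 0.2919] 50 31 -0.052
top green 89 px 168.0 230.0 med [0.4146 0.2761 0.0502] rect [0.4134 0.2828] 52 30 0.124
top yellow 163 px 240.0 170.0 med [0.6188 0.0447 0.0201] rect [0.621  0.0459] 63 30 -0.774
top red 25 px 384.0 178.0 med [ 0.5956 -0.4511  0.0012] rect [ 0.5977 -0.4508] 25 13 -1.243
top red 22 px 221.0 189.0 med [0.5546 0.1105 0.0096] rect [0.5543 0.1099] 17 12 0.798
top red 239 px 270.0 253.0 med [ 0.3398 -0.0588  0.022 ] rect [ 0.3383 -0.0589] 101 27 1.507
side orange 172 px 238.0 222.0 med [0.5279 0.2027 0.0772] rect [0.5284 0.1835] 62 57 0.134
side orange 166 px 194.0 263.0 med [0.5199 0.3921 0.0798] rect [0.518 0.389] 57 34 -0.151
side orange 170 px
[... 471 characters left out ...]
0.3307 -0.0536  0.0221] rect [ 0.3332 -0.0584] 104 24 1.479
cover 4078 (array([ 0.6423, -0.2483]), 388.5508117675781, 208.61654663085938, np.float64(-0.06895496641849515)) 0.06124385727414128
handle 74 (array([ 0.4736, -0.2364]), 59.42164993286133, 12.175551414489746, np.float64(1.4948696041167375)) [ 0.4727 -0.2352  0.0945]
staple
195 (array([ 0.5242, -0.1081]), 147.85260009765625, 62.958099365234375, np.float64(-0.009829194951264452)) [ 0.5158 -0.1126  0.0626]
bin (array([0.4814, 0.2881]), 296.8782043457031, 237.4994354248047, np.float64(-1.5500872282961689))
[ 0.2279  0.019  -0.0638]
clip 267 (array([0.593 , 0.0685]), 121.56478118896484, 46.85268020629883, np.float64(-0.7622453732495992))
```

View pics/crop0.png

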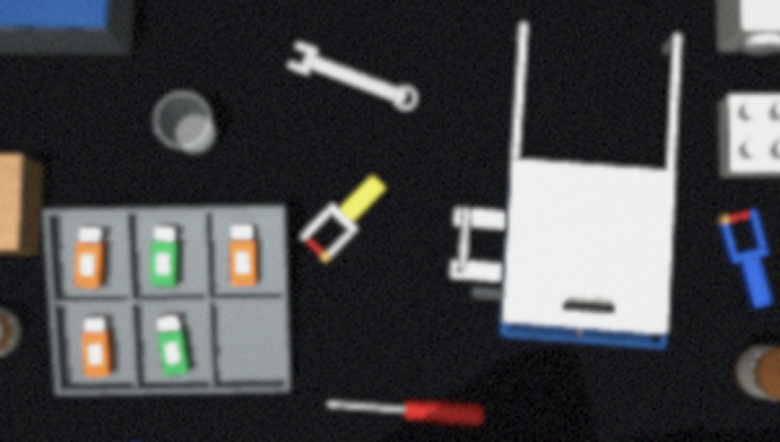

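```bash
python3 - <<'E'
from m import *
z=np.load("pics/top0.npz"); im,d=z["im"],z["d"]; C=cloud("top",d)
m=col(im,"white")&(abs(C[...,2]-.062)<.008)&(C[...,1]<-.1)&(C[...,1]>-.4)&(C[...,0]<.66)&(C[...,0]>.44)
b=max(blobs(cv2.erode(m.astype(np.uint8),np.ones((2,2)))),key=lambda q:q.sum())
h=[q for q in [C[b]]][0]; c,w,l,a=rect(h); print("cover",c,w,l,a)
for yaw in(-.07,):
    Rm=np.array([[np.cos(yaw),-np.sin(yaw)],[np.sin(yaw),np.cos(yaw)]]); c0=np.array([.552,-.242])
    Q=(C[...,:2]-c0)@Rm; 
    P=np.dstack([Q,C[...,2]])
    mm=b; print("cover in frame",np.nanpercentile(P[mm],[1,50,99],axis=0))
    # edge angle: left/right edges
    for s in("left","right"):
        xs=[];ys=[]
        for x in np.arange(-.06,.08,.01):
            q=P[b]; q=q[abs(q[:,0]-x)<.005]; xs.append(x); ys.append(q[:,1].max() if s=="left" else q[:,1].min())
        print(s,np.polyfit(xs,ys,1))
    st=(P[...,1]>.11)&(P[...,1]<.19)&(abs(P[...,0])<.13)&(P[...,2]>.006)
    v,u=np.nonzero(st)
    for y in np.arange(.11,.18,.006):
        q=P[st]; q=q[abs(q[:,1]-y)<.003]; print(round(y,3),[(round(a*1000),round(z*1000)) for a,_,z in q[np.argsort(q[:,0])]][::2])
o=cv2.imread("pics/side0.png")[120:240,230:400]; cv2.imwrite("pics/crop1.png",cv2.resize(o,None,fx=4.5,fy=4.5,interpolation=cv2.INTER_CUBIC))
E
```

```text
cover [ 0.5512 -0.2438] 205.37161254882812 204.7057647705078 -0.06716265900487182
cover in frame [[-0.1013 -0.1009  0.0555]
 [ 0.0003 -0.0008  0.0615]
 [ 0.0979  0.098   0.0673]]
left [-0.0055  0.0992]
right [-0.     -0.1021]
0.11 [(-74, 60), (-67, 57), (14, 7)]
0.116 [(-76, 22), (-75, 59), (-71, 64), (-68, 62), (-65, 62)]
0.122 [(-75, 60), (-72, 63), (-68, 59), (-45, 6)]
0.128 [(-121, 7), (-72, 59), (-69, 62), (-65, 60)]
0.134 [(-118, 6), (-76, 61), (-73, 63), (-70, 65), (-66, 61), (-46, 7)]
0.14 [(-76, 58), (-73, 62), (-70, 63), (-69, 39), (-66, 58)]
0.146 [(-76, 51), (-66, 38), (26, 7)]
0.152 [(-38, 66), (-31, 64), (-25, 68), (8, 66), (15, 63), (22, 64)]
0.158 [(-44, 51), (-42, 68), (-39, 69), (-35, 69), (-32, 68), (-29, 70), (-25, 69), (-22, 70), (-19, 64), (-15, 66), (-11, 63), (-9, 69), (-5, 64), (-2, 66), (1, 69), (5, 65), (8, 62), (11, 65), (15, 63), (21, 68), (25, 68), (28, 66), (31, 65), (35, 64), (60, 6)]
0.164 [(-97, 6), (-38, 57), (-25, 66), (-19, 64), (-12, 65), (-6, 67), (1, 65), (17, 70), (25, 61), (28, 62), (31, 40)]
0.17 [(-14, 7)]
0.176 [(-42, 8)]
```

View pics/crop1.png

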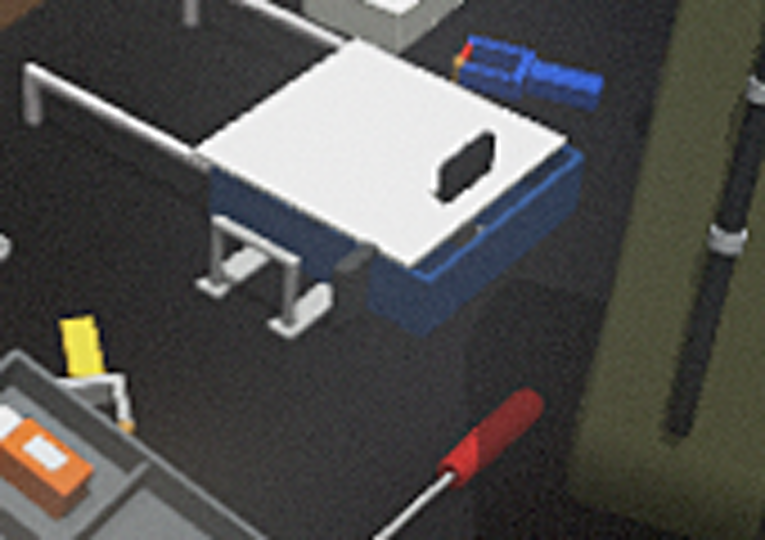

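```bash
python3 - <<'E'
from m import *
z=np.load("pics/top0.npz"); im,d=z["im"],z["d"]; C=cloud("top",d); H=hsv(im)
yaw=-.07; Rm=np.array([[np.cos(yaw),-np.sin(yaw)],[np.sin(yaw),np.cos(yaw)]]); c0=np.array([.552,-.242])
P=np.dstack([(C[...,:2]-c0)@Rm,C[...,2]])
m=(H[...,0]>98)&(H[...,0]<125)&(H[...,1]>100)&(abs(P[...,0])<.16)&(abs(P[...,1])<.125)&(H[...,2]>50)
q=P[m]; 
for y in np.arange(-.1,.11,.02):
    k=q[abs(q[:,1]-y)<.004]; print(round(y,2),[(round(a*1000),round(zz*1000)) for a,_,zz in k[np.argsort(k[:,0])]])
print(np.percentile(q[:,1],[0.5,99.5]))
# clip geometry
P=C; m=(C[...,2]>.012)&(C[...,2]<.035)&(C[...,0]<.66)&(C[...,0]>.5)&(C[...,1]>.0)&(C[...,1]<.13)
m=max(blobs(m),key=lambda q:q.sum())
for n in("top","side"):
    z=np.load(f"pics/{n}0.npz");Cn=cloud(n,z["d"]);y=col(z["im"],"yellow")&(abs(Cn[...,1]-.05)<.06)
    p=Cn[y];p=p[np.isfinite(p[:,0])];p=p[abs(p[:,2]-.02)<.008] ;cc=p[:,:2].mean(0);w,v=np.linalg.eigh(np.cov((p[:,:2]-cc).T));print(n,"yellow mean",cc,"dir",v[:,1],np.arctan2(v[1,1],v[0,1]))
E
```

```text
-0.1 [(-124, 3), (-124, -4), (-124, 4), (-120, 55), (-120, 55), (-117, 53), (-117, 55), (-117, 53), (-114, 9), (-114, 16), (-114, 30), (-114, 40), (-114, 54), (-113, 57), (-110, 4), (-110, 19), (-110, 32), (-110, 46), (-110, 53), (-110, 54), (-107, 10), (-107, 59), (-107, 51)]
-0.08 [(-126, -1), (-125, -1), (-122, -5), (-122, 2), (-122, -2), (-122, 22), (-122, 49), (-122, 57), (-121, 53), (-118, 51), (-118, 54), (-115, 2), (-115, 3), (-112, 6), (-112, 5), (-109, 3), (-108, 6)]
-0.06 [(-124, -1), (-124, 0), (-123, 0), (-120, 55), (-120, 54), (-113, -5), (-113, 6), (-110, 2), (-110, 6), (-107, 5), (-107, 4), (-106, 11)]
-0.04 [(-125, 0), (-125, -1), (-122, -3), (-122, 56), (-121, 61), (-121, 53), (-118, 47), (-118, 55), (-118, 54), (-115, 5), (-115, 9), (-112, 6), (-112, 7), (-108, 5), (-108, 6), (-108, 4)]
-0.02 [(-123, 0), (-123, -3), (-120, 53), (-120, 57), (-119, 57), (-116, 4), (-113, 0), (-113, 5), (-110, 5), (-110, 8), (-109, 4), (-107, 4), (-106, 4), (-106, 4)]
0.0 [(-125, 3), (-125, 0), (-121, 52), (-121, 57), (-121, 57), (-118, 56), (-118, 57), (-115, 13), (-115, 29), (-114, 
[... 316 characters left out ...]
06 [(-126, 1), (-123, -1), (-122, 1), (-119, 56), (-119, 55), (-116, 7), (-116, 10), (-113, 5), (-112, 5), (-109, 6), (-109, 8)]
0.08 [(-124, 4), (-124, -5), (-121, 57), (-121, 46), (-118, 56), (-117, 54), (-114, 6), (-114, 4), (-111, 10), (-111, 4), (-107, 2), (-107, 8), (-107, 10)]
0.1 [(-122, -2), (-119, 43), (-119, 5), (-119, 49), (-119, 59), (-116, 41), (-116, 51), (-116, 9), (-116, 59), (-113, 41), (-113, 54), (-112, 54), (-112, 3), (-109, 56), (-109, 41), (-109, 52), (-109, 1), (-106, 57), (-106, 35), (-106, 3), (-102, -1)]
[-0.1209  0.1033]
top yellow mean [0.6164 0.0455] dir [-0.7356  0.6774] 2.3974160829956483
side yellow mean [0.6127 0.0487] dir [-0.7121  0.702 ] 2.363348158769692
```

```bash
cat > go.py <<'E'
# usage: go.py x y z yaw [tilt about tool x] -> turn (tool axes), then shift in the turned tool axes [cm]
from h import *
import sys
np.set_printoptions(precision=3,suppress=True)
a=[float(v) for v in sys.argv[1:]]; o=ctrl.get_obs()
R0=R.from_euler("xyz",o["eef_rot"]); 
best=None
for y in(a[3],a[3]+np.pi,a[3]-np.pi):
    t=a[4] if len(a)>4 else 0
    # tilt is given for yaw as typed; a half turn flips its sign
    Rt=R.from_euler("xyz",[np.pi,0,y])*R.from_rotvec([t if y==a[3] else -t,0,0])
    rv=(R0.inv()*Rt).as_rotvec()
    print("yaw %.2f"%y,"turn",rv,"shift cm",Rt.inv().apply(np.array(a[:3])-o["ee_pos"])*100,"j6~%.2f"%(np.arctan2(a[1],a[0])-y))
print("t",o["time_s"],"pos",o["ee_pos"],"rot",o["eef_rot"],"w",o["grip_width"],"F",o["force"])
E
python3 go.py 0.4736 -0.2364 0.205 -0.07
```

```text
yaw -0.07 turn [-0.     0.    -1.197] shift cm [ 28.814 -30.932   0.043] j6~-0.39
yaw 3.07 turn [0.    0.    1.945] shift cm [-28.814  30.932   0.043] j6~-3.53
yaw -3.21 turn [0.    0.    1.945] shift cm [-28.814  30.932   0.043] j6~2.75
t 1.2 pos [ 0.165 -0.525  0.205] rot [-3.142  0.    -1.267] w 0.09424401298165588 F [-0.428  0.024  0.303]
```

```bash
python3 -m inch '[0,0,0,0,0,-0.15,0.5, 0,0,0,0,0,-0.15,0.5, 0,0,0,0,0,-0.15,0.5, 0,0,0,0,0,-0.15,0.5, 0,0,0,0,0,-0.15,0.5, 0,0,0,0,0,-0.15,0.5, 0,0,0,0,0,-0.15,0.5, 0,0,0,0,0,-0.147,0.5, 3.6,-3.87,0,0,0,0,0.5, 3.6,-3.87,0,0,0,0,0.5, 3.6,-3.87,0,0,0,0,0.5, 3.6,-3.87,0,0,0,0,0.5, 3.6,-3.87,0,0,0,0,0.5, 3.6,-3.87,0,0,0,0,0.5, 3.6,-3.87,0,0,0,0,0.5, 3.6,-3.87,0,0,0,0,0.5, 0,0,0,0,0,0,0.5]' 20; python3 go.py 0.4736 -0.2364 0.07 -0.07
```

```text
time_s: 3.32
ee_pos: [0.4751, -0.234, 0.2052]
eef_rot: [-3.141, 0.0, -0.066]
force: [-0.7, -0.6, -0.5]
grip_width: 0.047
yaw -0.07 turn [-0.     0.     0.004] shift cm [-0.133  0.254 13.522] j6~-0.39
yaw 3.07 turn [-0.    -0.    -3.138] shift cm [ 0.133 -0.254 13.522] j6~-3.53
yaw -3.21 turn [-0.    -0.    -3.138] shift cm [ 0.133 -0.254 13.522] j6~2.75
t 3.325 pos [ 0.475 -0.234  0.205] rot [-3.141  0.    -0.066] w 0.04701907944450242 F [-0.658 -0.63  -0.48 ]
```

```bash
python3 -m inch '[-0.1,0.2,4,0,0,0,0.5, 0,0,4,0,0,0,0.5, 0,0,3.5,0,0,0,0.5, 0,0,2,0,0,0,0.5, 0,0,0,0,0,0,0, 0,0,0,0,0,0,0, 0,0,0,0,0,0,0, 0,0,0,0,0,0,0]' 25
```

```text
time_s: 4.32
ee_pos: [0.4725, -0.2382, 0.0711]
eef_rot: [3.141, -0.001, -0.07]
force: [-1.0, -1.0, 4.6]
grip_width: 0.0115
```

```bash
python3 -m inch '[1,0,0,0,0,0,0, 1.5,0,0,0,0,0,0, 1.5,0,0,0,0,0,0, 1.5,0,0,0,0,0,0, 1.5,0,0,0,0,0,0, 1.5,0,0,0,0,0,0, 1.5,0,0,0,0,0,0, 1.5,0,0,0,0,0,0, 1.5,0,0,0,0,0,0, 1.5,0,0,0,0,0,0, 1.5,0,0,0,0,0,0, 1,0,0,0,0,0,0, 0,0,0,0,0,0,0]'
```

```text
time_s: 5.95
ee_pos: [0.6433, -0.2502, 0.0712]
eef_rot: [3.141, -0.002, -0.07]
force: [1.8, -2.2, 5.1]
grip_width: 0.0119
```

```bash
python3 -m inch '[0.5,0,0,0,0,0,0, 0.4,0,0,0,0,0,0, 0.3,0,0,0,0,0,0, 0,0,0,0,0,0,0]'; python3 go.py 0.4736 -0.2364 0.07 -0.07|tail -1
```

```text
time_s: 6.45
ee_pos: [0.6532, -0.251, 0.0712]
eef_rot: [3.141, 0.002, -0.07]
force: [-12.9, 1.3, 11.7]
grip_width: 0.0119
t 6.45 pos [ 0.653 -0.251  0.071] rot [ 3.141  0.002 -0.07 ] w 0.011894631404317742 F [-12.913   1.288  11.703]
```

```bash
python3 -m inch '[0,0,0,0,0,0,0.5, 0,0,0,0,0,0,0.5, 0,0,-4,0,0,0,0.5, 0,0,-4,0,0,0,0.5, 0,0,-4,0,0,0,0.5, 0,0,-4,0,0,0,0.5]'
cat > bin.py <<'E'
from m import *
yaw=.0207; C0=np.array([.4814,.2881]); TH=.26
def binpts(n,d):
    C=cloud(n,d); Rm=np.array([[np.cos(yaw),-np.sin(yaw)],[np.sin(yaw),np.cos(yaw)]])
    P=np.dstack([(C[...,:2]-C0)@Rm,C[...,2]]); return C,P
def work(n,im,d):
    C,P=binpts(n,d)
    e=(P[...,0]>-.09)&(P[...,0]<-.03)&(P[...,1]<-.07)&(P[...,1]>-.12)
    z0=np.nanmedian(P[e][:,2]-np.tan(TH)*P[e][:,0]); A=np.c_[P[e][:,:2],np.ones(e.sum())]
    print("floor z0",z0,"fit",np.linalg.lstsq(A,P[e][:,2],rcond=None)[0])
    hgt=(P[...,2]-z0-np.tan(TH)*P[...,0])*np.cos(TH)
    s=P[...,0]*np.cos(TH)+(P[...,2]-z0)*np.sin(TH)  # along tray
    for i,sx in((0,-.0575),(1,.0575)):
        for j in(-1,0,1):
            # interior of compartment, allowing for the wall
            m=(abs(s-sx)<.049)&(abs(P[...,1]-.097*j)<.040)&(hgt>.025)&(hgt<.042)
            if m.sum()<30: print(i,j,"empty",m.sum()); continue
            H=hsv(im)[m]; g=np.mean((H[:,0]>45)&(H[:,1]>90)); o=np.mean((H[:,0]<18)&(H[:,1]>120))
            q=np.c_[s[m],P[m][:,1]]; c,w,h,a=rect(q)
            pc=q-q.mean(0); ev,V=np.linalg.eigh(np.cov(pc.T)); v=V[:,1]*np.sign(V[0,1])
            # to world: centre 16 mm above tray floor
            hh=.016; xb=c[0]*np.cos(TH)-hh*np.sin(TH); zb=z0+c[0]*np.sin(TH)+hh*np.cos(TH)
            Rm=np.array([[np.cos(yaw),-np.sin(yaw)],[np.sin(yaw),np.cos(yaw)]]); w3=C0+Rm@np.array([xb,c[1]])
            print(n,i,j,"orange" if o>g else "green",m.sum(),"tray",c,"mean",q.mean(0),round(w),round(h),"ang",round(float(a),3),round(float(np.arctan2(v[1],v[0])),3),"world centre",w3,round(float(zb),4))
if __name__=="__main__":
    for n in("top","side"):
        z=np.load(f"pics/{n}0.npz"); work(n,z["im"],z["d"])
E
python3 bin.py
```

```text
time_s: 7.2
ee_pos: [0.6539, -0.2506, 0.2316]
eef_rot: [-3.141, -0.0, -0.07]
force: [-0.8, 0.2, 0.8]
grip_width: 0.0469
floor z0 0.03763230076035839 fit [0.2754 0.0036 0.0383]
0 -1 empty 0
top 0 0 green 213 tray [-0.0538 -0.0016] mean [-0.0547 -0.0025] 75 33 ang 0.103 0.117 world centre [0.4253 0.2853] 0.0393
top 0 1 orange 205 tray [-0.0537  0.0947] mean [-0.0544  0.0941] 76 33 ang -0.011 -0.014 world centre [0.4235 0.3816] 0.0393
top 1 -1 orange 213 tray [ 0.0608 -0.0947] mean [ 0.0591 -0.0953] 74 33 ang 0.058 0.051 world centre [0.538  0.1945] 0.0687
top 1 0 green 220 tray [0.061  0.0028] mean [0.0605 0.0028] 77 32 ang -0.073 -0.069 world centre [0.5362 0.292 ] 0.0688
top 1 1 orange 222 tray [0.0606 0.0961] mean [0.0597 0.0959] 75 32 ang -0.116 -0.113 world centre [0.5338 0.3853] 0.0687
floor z0 0.03725708299819078 fit [0.2685 0.012  0.0386]
0 -1 empty 0
side 0 0 green 276 tray [-0.0564  0.0013] mean [-0.0598  0.0006] 76 36 ang 0.127 0.072 world centre [0.4228 0.2882] 0.0382
side 0 1 orange 310 tray [-0.0583  0.0961] mean [-0.0599  0.0962] 77 33 ang 0.05 0.015 world centre [0.419  0.3829] 0.0377
side 1 -1 orange 241 tray [ 0.0588 -0.0947] mean [ 0.0556 -0.0926] 77 35 ang -0.014 -0.012 world centre [0.536  0.1945] 0.0678
side 1 0 green 273 tray [0.0561 0.0029] mean [0.0539 0.0047] 76 37 ang -0.018 -0.095 world centre [0.5315 0.2921] 0.0672
side 1 1 orange 301 tray [0.057  0.0966] mean [0.0539 0.0985] 79 35 ang -0.143 -0.105 world centre [0.5304 0.3858] 0.0674
```

```bash
python3 go.py 0.511 0.193 0.165 1.64 -0.26
```

```text
yaw 1.64 turn [-0.193  0.222 -1.699] shift cm [ 45.239 -12.528   3.562] j6~-1.28
yaw 4.78 turn [0.214 0.186 1.423] shift cm [-45.239  12.528   3.562] j6~-4.42
yaw -1.50 turn [0.214 0.186 1.423] shift cm [-45.239  12.528   3.562] j6~1.86
t 7.2 pos [ 0.654 -0.251  0.232] rot [-3.141 -0.    -0.07 ] w 0.046897871763967404 F [-0.807  0.229  0.764]
```

```bash
python3 -m inch '[0,0,0,-0.0193,0.0222,-0.1699,0.5, 0,0,0,-0.0193,0.0222,-0.1699,0.5, 0,0,0,-0.0193,0.0222,-0.1699,0.5, 0,0,0,-0.0193,0.0222,-0.1699,0.5, 0,0,0,-0.0193,0.0222,-0.1699,0.5, 0,0,0,-0.0193,0.0222,-0.1699,0.5, 0,0,0,-0.0193,0.0222,-0.1699,0.5, 0,0,0,-0.0193,0.0222,-0.1699,0.5, 0,0,0,-0.0193,0.0222,-0.1699,0.5, 0,0,0,-0.0193,0.0222,-0.1699,0.5, 4.52,-1.25,0,0,0,0,0.5, 4.52,-1.25,0,0,0,0,0.5, 4.52,-1.25,0,0,0,0,0.5, 4.52,-1.25,0,0,0,0,0.5, 4.52,-1.25,0,0,0,0,0.5, 4.52,-1.25,0,0,0,0,0.5, 4.52,-1.25,0.4,0,0,0,0.5, 4.52,-1.25,1,0,0,0,0.5, 4.52,-1.25,1,0,0,0,0.5, 4.52,-1.25,1.1,0,0,0,0.5]'; python3 - <<'E'
from bin import *
im,d=snap("top"); work("top",im,d); im,d=snap("side","s2.png"); work("side",im,d)
E
python3 go.py 0.5396 0.1946 0.0583 1.64 -0.26
```

```text
time_s: 9.7
ee_pos: [0.5108, 0.1941, 0.1644]
eef_rot: [2.881, -0.0, 1.64]
force: [0.5, 0.2, -0.5]
grip_width: 0.0472
floor z0 0.47120883499838767 fit [1.0107 0.2455 0.5189]
top 0 -1 green 89 tray [-0.0948 -0.0923] mean [-0.0942 -0.0671] 71 27 ang 1.48 1.179 world centre [0.3876 0.1939] 0.4623
0 0 empty 0
0 1 empty 0
1 -1 empty 0
1 0 empty 0
1 1 empty 0
floor z0 0.3114303270824579 fit [4.056  0.0533 0.4577]
side 0 -1 green 50 tray [-0.0388 -0.0872] mean [-0.0398 -0.0837] 80 26 ang 1.081 1.255 world centre [0.4416 0.2001] 0.3169
0 0 empty 0
0 1 empty 0
1 -1 empty 2
1 0 empty 0
1 1 empty 0
yaw 1.64 turn [-0.002 -0.001  0.003] shift cm [-0.314  0.189 10.9  ] j6~-1.29
yaw 4.78 turn [ 0.002 -0.003 -3.138] shift cm [ 0.314 -0.189 10.9  ] j6~-4.44
yaw -1.50 turn [ 0.002 -0.003 -3.138] shift cm [ 0.314 -0.189 10.9  ] j6~1.85
t 9.8 pos [0.51  0.196 0.163] rot [ 2.884 -0.     1.643] w 0.04678967554323893 F [-0.135  0.033 -0.312]
```

```bash
sed -i 's/    print("floor z0.*$/    z0=.0376/' bin.py; python3 -m inch '[-0.1,0.1,3,0,0,0,0.5, -0.1,0,3,0,0,0,0.5, 0,0,2.5,0,0,0,0.5, 0,0,1.5,0,0,0,0.5, 0,0,0.9,0,0,0,0.5, 0,0,0,0,0,0,0.5, 0,0,0,0,0,0,0, 0,0,0,0,0,0,0, 0,0,0,0,0,0,0]' 20; python3 go.py 0.5396 0.1946 0.0583 1.64 -0.26|tail -1
```

```text
time_s: 10.92
ee_pos: [0.5405, 0.1927, 0.0602]
eef_rot: [2.881, -0.0, 1.64]
force: [-3.2, -0.0, 6.9]
grip_width: 0.0322
t 10.925 pos [0.54  0.193 0.06 ] rot [ 2.881 -0.     1.64 ] w 0.03223066038241265 F [-3.18  -0.035  6.857]
```

```bash
python3 -m inch '[0,0,-1.5,0,0,0,0, 0,0,-3,0,0,0,0, 0,0,-4,0,0,0,0, 0,0,-4,0,0,0,0, 0,0,-1,0,0,0,0]' 25; python3 go.py 0.479 -0.289 0.15 1.50
```

```text
time_s: 11.55
ee_pos: [0.5059, 0.1903, 0.193]
eef_rot: [2.878, -0.001, 1.64]
force: [-0.2, -0.3, -1.3]
grip_width: 0.0322
yaw 1.50 turn [ 0.263 -0.02   0.139] shift cm [-48.004   0.709   4.302] j6~-2.04
yaw 4.64 turn [ 0.03   0.395 -2.977] shift cm [48.004 -0.709  4.302] j6~-5.18
yaw -1.64 turn [ 0.03   0.395 -2.977] shift cm [48.004 -0.709  4.302] j6~1.10
t 11.55 pos [0.506 0.19  0.193] rot [ 2.878 -0.001  1.64 ] w 0.03220085873683103 F [-0.152 -0.284 -1.343]
```

```bash
python3 -m inch '[0,0,0,0.13,-0.01,0.07,0, 0,0,0,0.13,-0.01,0.07,0, -4,0,0,0,0,0,0, -4,0.07,0,0,0,0,0, -4,0.07,0,0,0,0,0, -4,0.07,0,0,0,0,0, -4,0.07,0,0,0,0,0, -4,0.07,0,0,0,0,0, -4,0.07,0,0,0,0,0, -4,0.07,0,0,0,0,0, -4,0.07,0,0,0,0,0, -4,0.07,0,0,0,0,0, -4,0.07,0,0,0,0,0, -4,0.07,0,0,0,0,0, 0,0,4,0,0,0,0, 0,0,0,0,0,0,0]'; python3 go.py 0.479 -0.289 0.016 1.50; python3 - <<'E'
from m import *
im,d=snap("side","s3.png"); report("side",im,d,("orange","green","yellow"))
im,d=snap("top","t3.png"); report("top",im,d,("orange","green","yellow"))
E
```

```text
time_s: 13.55
ee_pos: [0.4772, -0.2886, 0.1477]
eef_rot: [-3.136, -0.002, 1.498]
force: [-0.0, -0.6, -0.2]
grip_width: 0.0324
yaw 1.50 turn [-0.006 -0.002 -0.002] shift cm [-0.027  0.18  13.167] j6~-2.04
yaw 4.64 turn [-0.003  0.009  3.14 ] shift cm [ 0.027 -0.18  13.167] j6~-5.18
yaw -1.64 turn [-0.003  0.009  3.14 ] shift cm [ 0.027 -0.18  13.167] j6~1.10
t 13.55 pos [ 0.477 -0.289  0.148] rot [-3.136 -0.002  1.498] w 0.032425435129805606 F [-0.009 -0.588 -0.167]
side orange 39 px 349.0 130.0 med [ 0.4472 -0.2823  0.171 ] rect [ 0.4524 -0.2834] 37 33 -1.54
side orange 164 px 194.0 263.0 med [0.5198 0.3919 0.0791] rect [0.5186 0.3886] 57 33 -0.096
side orange 171 px 228.0 289.0 med [0.4049 0.3846 0.0496] rect [0.4164 0.381 ] 76 39 -0.184
side orange 61 px 183.0 327.0 med [0.4168 0.5417 0.0479] rect [0.4232 0.5375] 53 24 0.721
side green 116 px 218.0 242.0 med [0.5149 0.2954 0.0787] rect [0.5198 0.2928] 56 31 -0.036
side green 137 px 251.0 266.0 med [0.4056 0.2867 0.0502] rect [0.4113 0.2839] 57 48 0.544
side yellow 101 px 248.0 196.0 med [0.6139 0.0462 0.0206] rect [0.621  0.0366] 88 28 -0.776
top orange 90 px 135.0 196.0 med [0.524  0.3777 0.0795] rect [0.5224 0.3855] 51 30 -0.117
top orange 85 px 138.0 231.0 med [0.4107 0.3725 0.0513] rect [0.4123 0.3798] 49 29 -0.001
top orange 89 px 398.0 242.0 med [ 0.3829 -0.4538  0.1066] rect [ 0.382 -0.456] 44 22 0.653
top green 96 px 164.0 197.0 med [0.5202 0.2847 0.0798] rect [0.5248 0.2918] 54 30 -0.067
top green 91 px 168.0 230.0 med [0.4147 0.2754 0.0505] rect [0.4132 0.283 ] 51 31 0.151
top yellow 163 px 240.0 170.0 med [0.6189 0.0448 0.02  ] rect [0.6211 0.0458] 64 31 -0.755
```

```bash
python3 -m inch '[0,0.15,3.5,0,0,0,0, 0,0,3.5,0,0,0,0, 0,0,2.5,0,0,0,0, 0,0,2,0,0,0,0, 0,0,1.5,0,0,0,0, 0,0,0,0,0,0,0, 0,0,0,0,0,0,0.5, 0,0,0,0,0,0,0.5, 0,0,0,0,0,0,0.5, 0,0,-3,0,0,0,0.5, 0,0,-4,0,0,0,0.5, 0,0,-4,0,0,0,0.5, 0,0,-4,0,0,0,0.5]'; python3 go.py 0.395 0.381 0.16 1.59 -0.26
```

```text
time_s: 15.28
ee_pos: [0.4801, -0.2893, 0.1724]
eef_rot: [-3.141, 0.002, 1.499]
force: [0.8, -0.2, -0.3]
grip_width: 0.0472
yaw 1.59 turn [-0.26   0.014 -0.091] shift cm [67.182 -7.299 -0.663] j6~-0.82
yaw 4.73 turn [0.021 0.396 3.025] shift cm [-67.182   7.299  -0.663] j6~-3.96
yaw -1.55 turn [0.021 0.396 3.025] shift cm [-67.182   7.299  -0.663] j6~2.32
t 15.275 pos [ 0.48  -0.289  0.172] rot [-3.141  0.002  1.499] w 0.04720844691738365 F [ 0.82  -0.235 -0.299]
```

```bash
python3 -m inch '[0,0,0,-0.13,0.007,-0.045,0.5, 0,0,0,-0.13,0.007,-0.045,0.5, 4.8,-0.5,0,0,0,0,0.5, 4.8,-0.5,0,0,0,0,0.5, 4.8,-0.5,0,0,0,0,0.5, 4.8,-0.5,0,0,0,0,0.5, 4.8,-0.5,0,0,0,0,0.5, 4.8,-0.5,0,0,0,0,0.5, 4.8,-0.5,0,0,0,0,0.5, 4.8,-0.5,0,0,0,0,0.5, 4.8,-0.5,0,0,0,0,0.5, 4.8,-0.5,0,0,0,0,0.5, 4.8,-0.5,0,0,0,0,0.5, 4.8,-0.5,0,0,0,0,0.5, 4.8,-0.5,0,0,0,0,0.5, 4.8,-0.5,0,0,0,0,0.5, 0,0,0,0,0,0,0.5]'; python3 go.py 0.4241 0.382 0.0288 1.59 -0.26; python3 - <<'E'
from m import *
im,d=snap("top","t4.png"); report("top",im,d,("orange",))
im,d=snap("side"); report("side",im,d,("orange","yellow"))
E
```

```text
time_s: 17.4
ee_pos: [0.3993, 0.3835, 0.1529]
eef_rot: [2.882, -0.001, 1.592]
force: [-0.5, 0.8, 0.6]
grip_width: 0.0472
yaw 1.59 turn [-0.001 -0.001  0.002] shift cm [-0.196 -0.796 12.632] j6~-0.86
yaw 4.73 turn [ 0.002 -0.001 -3.139] shift cm [ 0.196  0.796 12.632] j6~-4.00
yaw -1.55 turn [ 0.002 -0.001 -3.139] shift cm [ 0.196  0.796 12.632] j6~2.28
t 17.4 pos [0.399 0.383 0.153] rot [ 2.882 -0.001  1.592] w 0.047157371408736035 F [-0.472  0.796  0.585]
top orange 91 px 135.0 196.0 med [0.524  0.378  0.0807] rect [0.5225 0.3855] 51 30 -0.098
top orange 84 px 337.0 214.0 med [ 0.4645 -0.28    0.0356] rect [ 0.4714 -0.2855] 53 29 -0.124
top orange 53 px 137.0 226.0 med [0.4303 0.3762 0.0568] rect [0.4222 0.3809] 30 29 -1.564
top orange 96 px 398.0 241.0 med [ 0.3837 -0.4527  0.107 ] rect [ 0.3861 -0.4553] 47 24 0.479
side orange 211 px 193.0 264.0 med [0.5194 0.3958 0.0771] rect [0.5206 0.3875] 60 34 -0.109
side orange 174 px 228.0 289.0 med [0.4066 0.3854 0.0495] rect [0.415 0.382] 71 38 -0.148
side orange 56 px 182.0 327.0 med [0.4176 0.5435 0.0477] rect [0.4247 0.5389] 50 22 0.602
```

```bash
python3 -m inch '[-0.2,-0.8,2,0,0,0,0.5, 0,0,3,0,0,0,0.5, 0,0,3,0,0,0,0.5, 0,0,2.5,0,0,0,0.5, 0,0,1.2,0,0,0,0.5, 0,0,0.8,0,0,0,0.5, 0,0,0,0,0,0,0.5, 0,0,0,0,0,0,0, 0,0,0,0,0,0,0, 0,0,0,0,0,0,0]' 20;  python3 go.py 0.4241 0.382 0.0288 1.59 -0.26|tail -1
```

```text
time_s: 18.75
ee_pos: [0.4246, 0.3801, 0.031]
eef_rot: [2.881, -0.001, 1.59]
force: [-2.7, -0.9, 5.9]
grip_width: 0.0316
t 18.75 pos [0.425 0.38  0.031] rot [ 2.881 -0.001  1.59 ] w 0.03161110089250648 F [-2.672 -0.904  5.904]
```

```bash
python3 -m inch '[0,0,-1.5,0,0,0,0, 0,0,-3,0,0,0,0, 0,0,-4,0,0,0,0, 0,0,-4,0,0,0,0, 0,0,-2,0,0,0,0]' 25; python3 go.py 0.486 -0.189 0.15 1.50
```

```text
time_s: 19.38
ee_pos: [0.3869, 0.3794, 0.1735]
eef_rot: [2.88, -0.003, 1.59]
force: [0.6, -0.8, -1.3]
grip_width: 0.0317
yaw 1.50 turn [ 0.261 -0.015  0.089] shift cm [-55.994  13.909   2.35 ] j6~-1.87
yaw 4.64 turn [ 0.022  0.398 -3.027] shift cm [ 55.994 -13.909   2.35 ] j6~-5.01
yaw -1.64 turn [ 0.022  0.398 -3.027] shift cm [ 55.994 -13.909   2.35 ] j6~1.27
t 19.375 pos [0.387 0.379 0.174] rot [ 2.88  -0.003  1.59 ] w 0.031737035517802346 F [ 0.573 -0.76  -1.276]
```

```bash
python3 -m inch '[0,0,0,0.13,-0.008,0.045,0, 0,0,0,0.13,-0.008,0.045,0, -4,1,0,0,0,0,0, -4,1,0,0,0,0,0, -4,1,0,0,0,0,0, -4,1,0,0,0,0,0, -4,1,0,0,0,0,0, -4,1,0,0,0,0,0, -4,1,0,0,0,0,0, -4,1,0,0,0,0,0, -4,1,0,0,0,0,0, -4,1,0,0,0,0,0, -4,1,0,0,0,0,0, -4,1,0,0,0,0,0, -4,1,0,0,0,0,0, -4,0.9,0,0,0,0,0, 0,0,2.3,0,0,0,0, 0,0,0,0,0,0,0]'; python3 go.py 0.486 -0.189 0.018 1.50; python3 - <<'E'
from m import *
im,d=snap("side","s5.png"); report("side",im,d,("orange",))
E
```

```text
time_s: 21.62
ee_pos: [0.4845, -0.1893, 0.1488]
eef_rot: [-3.139, 0.003, 1.498]
force: [-0.4, 0.4, 0.1]
grip_width: 0.032
yaw 1.50 turn [-0.003  0.003 -0.002] shift cm [ 0.044  0.145 13.081] j6~-1.87
yaw 4.64 turn [0.004 0.004 3.14 ] shift cm [-0.044 -0.145 13.081] j6~-5.01
yaw -1.64 turn [0.004 0.004 3.14 ] shift cm [-0.044 -0.145 13.081] j6~1.27
t 21.625 pos [ 0.485 -0.189  0.149] rot [-3.139  0.003  1.498] w 0.03200948014978563 F [-0.396  0.405  0.083]
side orange 42 px 331.0 143.0 med [ 0.4536 -0.1795  0.1733] rect [ 0.4567 -0.1856] 28 28 -0.348
side orange 72 px 340.0 160.0 med [ 0.4625 -0.2812  0.036 ] rect [ 0.4579 -0.2831] 84 46 -0.424
side orange 160 px 194.0 263.0 med [0.5171 0.3911 0.0793] rect [0.5199 0.3875] 59 31 -0.112
side orange 58 px 182.0 327.0 med [0.4173 0.5413 0.0468] rect [0.4253 0.5374] 50 22 0.651
```

```bash
python3 -m inch '[0,0.15,3.5,0,0,0,0, 0,0,3.5,0,0,0,0, 0,0,2.5,0,0,0,0, 0,0,2,0,0,0,0, 0,0,1.5,0,0,0,0, 0,0,0,0,0,0,0, 0,0,0,0,0,0,0.5, 0,0,0,0,0,0,0.5, 0,0,0,0,0,0,0.5, 0,0,-3,0,0,0,0.5, 0,0,-4,0,0,0,0.5, 0,0,-4,0,0,0,0.5, 0,0,-4,0,0,0,0.5]'; python3 go.py 0.506 0.388 0.165 1.48 -0.26
```

```text
time_s: 23.3
ee_pos: [0.4867, -0.1896, 0.171]
eef_rot: [-3.141, 0.004, 1.498]
force: [0.4, -0.6, 0.3]
grip_width: 0.0469
yaw 1.48 turn [-0.26   0.001  0.019] shift cm [57.697 -3.36  -0.271] j6~-0.83
yaw 4.62 turn [-0.002 -0.405 -3.096] shift cm [-57.697   3.36   -0.271] j6~-3.97
yaw -1.66 turn [-0.002 -0.405 -3.096] shift cm [-57.697   3.36   -0.271] j6~2.32
t 23.3 pos [ 0.487 -0.19   0.171] rot [-3.141  0.004  1.498] w 0.04693455841753342 F [ 0.386 -0.602  0.332]
```

```bash
python3 -m inch '[0,0,0,-0.13,0,0.01,0.5, 0,0,0,-0.13,0,0.01,0.5, 4.8,-0.28,0,0,0,0,0.5, 4.8,-0.28,0,0,0,0,0.5, 4.8,-0.28,0,0,0,0,0.5, 4.8,-0.28,0,0,0,0,0.5, 4.8,-0.28,0,0,0,0,0.5, 4.8,-0.28,0,0,0,0,0.5, 4.8,-0.28,0,0,0,0,0.5, 4.8,-0.28,0,0,0,0,0.5, 4.8,-0.28,0,0,0,0,0.5, 4.8,-0.28,0,0,0,0,0.5, 4.8,-0.28,0,0,0,0,0.5, 4.8,-0.28,0,0,0,0,0.5, 0,0,0,0,0,0,0.5]'; python3 go.py 0.5346 0.3853 0.0583 1.48 -0.26; python3 - <<'E'
from bin import *
im,d=snap("top","t6.png"); report("top",im,d,("orange","yellow"))
im,d=snap("side"); report("side",im,d,("orange","yellow")); work("side",im,d)
E
```

```text
time_s: 25.18
ee_pos: [0.5069, 0.3893, 0.1597]
eef_rot: [2.882, 0.001, 1.481]
force: [-0.4, -0.7, -0.7]
grip_width: 0.0471
yaw 1.48 turn [-0.001  0.001  0.002] shift cm [-0.146  0.097 10.515] j6~-0.86
yaw 4.62 turn [-0.001 -0.001 -3.14 ] shift cm [ 0.146 -0.097 10.515] j6~-4.00
yaw -1.66 turn [-0.001 -0.001 -3.14 ] shift cm [ 0.146 -0.097 10.515] j6~2.29
t 25.175 pos [0.507 0.389 0.16 ] rot [2.882 0.001 1.481] w 0.047134893795466475 F [-0.447 -0.664 -0.671]
top orange 43 px 135.0 191.0 med [0.5397 0.3774 0.0864] rect [0.5334 0.3863] 31 26 -1.566
top orange 70 px 308.0 212.0 med [ 0.4671 -0.1822  0.0365] rect [ 0.4781 -0.1864] 54 28 -0.073
top orange 83 px 337.0 214.0 med [ 0.4645 -0.2804  0.0364] rect [ 0.4713 -0.2858] 53 28 -0.129
top orange 96 px 398.0 242.0 med [ 0.3834 -0.4532  0.106 ] rect [ 0.3842 -0.4547] 46 21 0.596
top yellow 162 px 239.0 170.0 med [0.6187 0.0459 0.0199] rect [0.6211 0.0458] 63 31 -0.766
side orange 63 px 325.0 176.0 med [ 0.4635 -0.1773  0.0347] rect [ 0.4535 -0.1927] 66 60 1.1
side orange 148 px 194.0 263.0 med [0.5161 0.3908 0.0804] rect [0.5196 0.3878] 59 32 -0.123
side orange 59 px 182.0 327.0 med [0.4185 0.543  0.0463] rect [0.4236 0.5366] 52 22 0.745
side yellow 43 px 249.0 200.0 med [0.6015 0.0595 0.0204] rect [0.4801 0.2083] 444 22 -0.893
0 -1 empty 0
side 0 0 green 270 tray [-0.056  -0.0006] mean [-0.0604  0.0007] 78 34 ang 0.039 0.064 world centre [0.4232 0.2863] 0.0387
0 1 empty 0
1 -1 empty 0
side 1 0 green 227 tray [0.0529 0.0035] mean [0.0478 0.0043] 69 35 ang -0.042 -0.169 world centre [0.5283 0.2926] 0.0667
side 1 1 orange 290 tray [0.057  0.0976] mean [0.0531 0.099 ] 79 33 ang -0.13 -0.074 world centre [0.5303 0.3867] 0.0677
```

```bash
python3 -m inch '[-0.1,0.1,2,0,0,0,0.5, 0,0,2.5,0,0,0,0.5, 0,0,2.5,0,0,0,0.5, 0,0,2,0,0,0,0.5, 0,0,0.9,0,0,0,0.5, 0,0,0.6,0,0,0,0.5, 0,0,0,0,0,0,0.5, 0,0,0,0,0,0,0, 0,0,0,0,0,0,0, 0,0,0,0,0,0,0]' 20
```

```text
time_s: 26.52
ee_pos: [0.5353, 0.3835, 0.0596]
eef_rot: [2.881, 0.0, 1.479]
force: [-2.5, 0.6, 4.2]
grip_width: 0.032
```

```bash
python3 -m inch '[0,0,-1.5,0,0,0,0, 0,0,-3,0,0,0,0, 0,0,-4,0,0,0,0, 0,0,-4,0,0,0,0, 0,0,0,0,0,0,0]' 25; python3 go.py 0.584 -0.196 0.15 1.50
```

```text
time_s: 27.15
ee_pos: [0.5036, 0.3872, 0.1841]
eef_rot: [2.878, -0.003, 1.479]
force: [-0.6, 0.3, -0.9]
grip_width: 0.0322
yaw 1.50 turn [ 0.264 -0.    -0.021] shift cm [-57.606  12.149   3.408] j6~-1.82
yaw 4.64 turn [-0.001 -0.411  3.094] shift cm [ 57.606 -12.149   3.408] j6~-4.97
yaw -1.64 turn [-0.001 -0.411  3.094] shift cm [ 57.606 -12.149   3.408] j6~1.32
t 27.15 pos [0.504 0.387 0.184] rot [ 2.878 -0.003  1.479] w 0.032214852804201353 F [-0.645  0.278 -0.902]
```

```bash
python3 -m inch '[0,0,0,0.132,0,-0.01,0, 0,0,0,0.132,0,-0.01,0, -4.1,0.87,0,0,0,0,0, -4.1,0.87,0,0,0,0,0, -4.1,0.87,0,0,0,0,0, -4.1,0.87,0,0,0,0,0, -4.1,0.87,0,0,0,0,0, -4.1,0.87,0,0,0,0,0, -4.1,0.87,0,0,0,0,0, -4.1,0.87,0,0,0,0,0, -4.1,0.87,0,0,0,0,0, -4.1,0.87,0,0,0,0,0, -4.1,0.87,0,0,0,0,0, -4.1,0.87,0,0,0,0,0, -4.1,0.87,0,0,0,0,0, -4.1,0.87,0,0,0,0,0, 0,0,3,0,0,0,0, 0,0,0,0,0,0,0]'; python3 go.py 0.584 -0.196 0.018 1.50; python3 - <<'E'
from m import *
im,d=snap("side","s7.png"); report("side",im,d,("orange",))
E
```

```text
time_s: 29.4
ee_pos: [0.5818, -0.195, 0.1487]
eef_rot: [-3.132, 0.002, 1.498]
force: [0.4, -0.2, -0.1]
grip_width: 0.032
yaw 1.50 turn [-0.009  0.002 -0.002] shift cm [-0.085  0.229 13.07 ] j6~-1.82
yaw 4.64 turn [0.003 0.015 3.139] shift cm [ 0.085 -0.229 13.07 ] j6~-4.97
yaw -1.64 turn [0.003 0.015 3.139] shift cm [ 0.085 -0.229 13.07 ] j6~1.32
t 29.4 pos [ 0.582 -0.195  0.149] rot [-3.132  0.002  1.498] w 0.03203845798088446 F [ 0.414 -0.163 -0.149]
side orange 37 px 307.0 132.0 med [ 0.5495 -0.1879  0.1734] rect [ 0.557 -0.192] 32 29 1.555
side orange 89 px 338.0 161.0 med [ 0.4721 -0.2775  0.0348] rect [ 0.354  -0.0892] 510 52 -1.029
side orange 65 px 323.0 173.0 med [ 0.47   -0.1873  0.0364] rect [ 0.4661 -0.1845] 78 40 -0.343
side orange 60 px 182.0 327.0 med [0.4173 0.5431 0.0477] rect [0.4241 0.5391] 51 21 0.597
```

```bash
python3 -m inch '[0,0.15,3.5,0,0,0,0, 0,0,3.5,0,0,0,0, 0,0,2.5,0,0,0,0, 0,0,2,0,0,0,0, 0,0,1.5,0,0,0,0, 0,0,0,0,0,0,0, 0,0,0,0,0,0,0.5, 0,0,0,0,0,0,0.5, 0,0,0,0,0,0,0.5, 0,0,-3,0,0,0,0.5, 0,0,-4,0,0,0,0.5, 0,0,-4,0,0,0,0.5, 0,0,-4,0,0,0,0.5, 0,0,-4,0,0,0,0.5]'
python3 go.py 0.53 0.05 0.22 -0.07
```

```text
time_s: 31.2
ee_pos: [0.5847, -0.195, 0.213]
eef_rot: [-3.138, 0.004, 1.498]
force: [0.3, 0.0, 0.2]
grip_width: 0.0469
yaw -0.07 turn [-0.     0.006  1.568] shift cm [ -7.175 -24.06   -0.702] j6~0.16
yaw 3.07 turn [-0.006 -0.    -1.573] shift cm [ 7.175 24.06  -0.702] j6~-2.98
yaw -3.21 turn [-0.006 -0.    -1.573] shift cm [ 7.175 24.06  -0.702] j6~3.31
t 31.2 pos [ 0.585 -0.195  0.213] rot [-3.138  0.004  1.498] w 0.04686070261530531 F [0.265 0.013 0.219]
```

```bash
python3 -m inch '[0,0,0,0,0,0.174,0.5, 0,0,0,0,0,0.174,0.5, 0,0,0,0,0,0.174,0.5, 0,0,0,0,0,0.174,0.5, 0,0,0,0,0,0.174,0.5, 0,0,0,0,0,0.174,0.5, 0,0,0,0,0,0.174,0.5, 0,0,0,0,0,0.174,0.5, 0,0,0,0,0,0.176,0.5, -1.2,-4,0,0,0,0,0.5, -1.2,-4,0,0,0,0,0.5, -1.2,-4,0,0,0,0,0.5, -1.2,-4,0,0,0,0,0.5, -1.2,-4,0,0,0,0,0.5, -1.2,-4,0,0,0,0,0.5, 0,0,0,0,0,0,0.5]'
python3 - <<'E'
from m import *
im,d=snap("top","t8.png"); report("top",im,d,("orange","green","yellow"))
C=cloud("top",d)
m=(C[...,2]>.085)&(C[...,2]<.11)&(C[...,0]<.72)&(C[...,0]>.6)&(C[...,1]<-.15)&(C[...,1]>-.33); print("handle",m.sum(),rect(C[m]),np.median(C[m],0))
o=im[130:250,250:400]; cv2.imwrite("pics/t8c.png",cv2.resize(o[:,:,::-1],None,fx=4,fy=4,interpolation=cv2.INTER_CUBIC))
E
```

```text
time_s: 33.2
ee_pos: [0.5293, 0.0514, 0.2112]
eef_rot: [3.138, 0.004, -0.067]
force: [0.8, -0.7, 0.3]
grip_width: 0.047
top orange 66 px 309.0 184.0 med [ 0.563 -0.189  0.036] rect [ 0.5747 -0.1912] 53 26 -0.095
top orange 72 px 308.0 212.0 med [ 0.4671 -0.1822  0.036 ] rect [ 0.4785 -0.1871] 54 28 -0.09
top orange 84 px 337.0 214.0 med [ 0.4646 -0.2797  0.0364] rect [ 0.4714 -0.2854] 53 29 -0.079
top orange 94 px 398.0 242.0 med [ 0.3833 -0.4532  0.1068] rect [ 0.3832 -0.4556] 48 22 0.668
top green 95 px 164.0 197.0 med [0.5212 0.2853 0.0791] rect [0.5249 0.2915] 54 30 -0.067
top green 89 px 168.0 230.0 med [0.4147 0.2771 0.0511] rect [0.4133 0.2833] 52 31 0.129
handle 77 (array([ 0.6546, -0.2491]), 58.6689567565918, 12.546384811401367, np.float64(1.479783994963929)) [ 0.6535 -0.2493  0.095 ]
```

View pics/t8c.png

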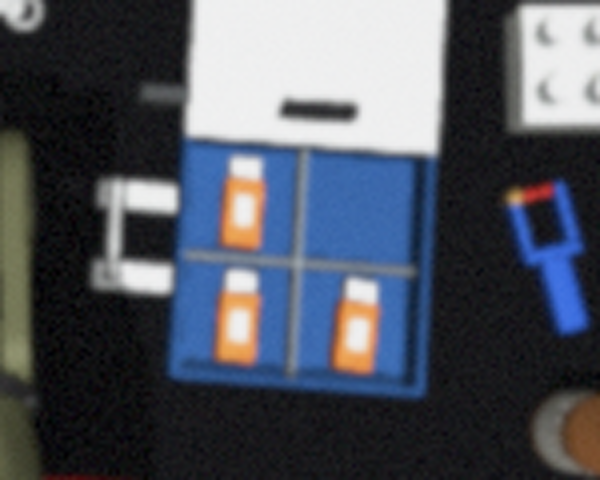

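Three oranges lie flat in three compartments: (240,200), (237,318) and (356,325) in the crop. The cover is fully open. Now to shut it.

```bash
python3 go.py 0.6535 -0.251 0.20 -0.07|head -1; python3 -m inch '[1.5,4,0,0,0,0,0.5, 1.5,4,0,0,0,0,0.5, 1.5,4,0,0,0,0,0.5, 1.5,4,0,0,0,0,0.5, 1.5,4,0,0,0,0,0.5, 1.5,4,0,0,0,0,0.5, 1.5,4,0,0,0,0,0.5, 0,1.2,0,0,0,0,0.5, 0,0,0,0,0,0,0.5]'; python3 go.py 0.6535 -0.251 0.072 -0.07
```

```text
yaw -0.07 turn [0.004 0.004 0.002] shift cm [14.46  29.166  1.111] j6~-0.30
time_s: 34.38
ee_pos: [0.6136, -0.2502, 0.211]
eef_rot: [3.138, 0.005, -0.071]
force: [0.9, -0.0, -0.3]
grip_width: 0.0473
yaw -0.07 turn [ 0.003  0.005 -0.001] shift cm [ 3.982 -0.199 13.898] j6~-0.30
yaw 3.07 turn [ 0.008 -0.005  3.14 ] shift cm [-3.982  0.199 13.898] j6~-3.44
yaw -3.21 turn [ 0.008 -0.005  3.14 ] shift cm [-3.982  0.199 13.898] j6~2.84
t 34.375 pos [ 0.614 -0.25   0.211] rot [ 3.138  0.005 -0.071] w 0.04728462053937929 F [ 0.934 -0.042 -0.328]
```

```bash
python3 -m inch '[4,-0.2,0,0,0,0,0.5, 0,0,4,0,0,0,0.5, 0,0,4,0,0,0,0.5, 0,0,3.5,0,0,0,0.5, 0,0,2.3,0,0,0,0.5, 0,0,0,0,0,0,0, 0,0,0,0,0,0,0, 0,0,0,0,0,0,0, 0,0,0,0,0,0,0]' 25
```

```text
time_s: 35.5
ee_pos: [0.6531, -0.2505, 0.0742]
eef_rot: [3.138, 0.005, -0.07]
force: [2.9, 1.8, 6.5]
grip_width: 0.0118
```

```bash
python3 -m inch '[-1,0,0,0,0,0,0, -1.5,0,0,0,0,0,0, -1.5,0,0,0,0,0,0, -1.5,0,0,0,0,0,0, -1.5,0,0,0,0,0,0, -1.5,0,0,0,0,0,0, -1.5,0,0,0,0,0,0, -1.5,0,0,0,0,0,0, -1.5,0,0,0,0,0,0, -1.5,0,0,0,0,0,0, -1.5,0,0,0,0,0,0, -1.5,0,0,0,0,0,0, -1.2,0,0,0,0,0,0, -0.6,0,0,0,0,0,0, -0.3,0,0,0,0,0,0, 0,0,0,0,0,0,0]'
```

```text
time_s: 37.5
ee_pos: [0.4579, -0.2367, 0.0741]
eef_rot: [3.138, 0.005, -0.07]
force: [-1.2, 2.1, 3.9]
grip_width: 0.0119
```

```bash
python3 -m inch '[-0.3,0,0,0,0,0,0, -0.3,0,0,0,0,0,0, -0.2,0,0,0,0,0,0, 0,0,0,0,0,0,0]'
```

```text
time_s: 38.0
ee_pos: [0.4536, -0.2365, 0.0741]
eef_rot: [3.137, -0.004, -0.07]
force: [31.6, 0.5, -17.9]
grip_width: 0.0115
```

```bash
python3 -m inch '[0.2,0,0,0,0,0,0, 0,0,0,0,0,0,0.5, 0,0,0,0,0,0,0.5, 0,0,0,0,0,0,0.5, 0,0,-4,0,0,0,0.5, 0,0,-4,0,0,0,0.5, 0,0,-4,0,0,0,0.5, 0,0,-1,0,0,0,0.5]'
cat > clip.py <<'E'
from m import *
def clip(n,im,d,box=(.5,.7,-.05,.16)):
    C=cloud(n,d); in_=(C[...,0]>box[0])&(C[...,0]<box[1])&(C[...,1]>box[2])&(C[...,1]<box[3])
    m=in_&(C[...,2]>.01)&(C[...,2]<.035); m=max(blobs(m),key=lambda q:q.sum()); c,w,h,a=rect(C[m])
    y=in_&col(im,"yellow"); p=C[y]; p=p[abs(p[:,2]-.021)<.008]; yc=rect(p)
    dirn=c-yc[0]; dirn/=np.linalg.norm(dirn); u=np.array([np.cos(a),np.sin(a)]); u*=np.sign(u@dirn)
    print(n,"all",c,round(w),round(h),"yaw",np.arctan2(u[1],u[0]),"mid from all",c-.030*u,"yellow",yc[0],yc[1],yc[2],"yaw",yc[3],"line",np.arctan2(dirn[1],dirn[0]))
if __name__=="__main__":
    from h import *
    for n in("top","side"):
        im,d=snap(n,n+"9.png"); np.savez(f"pics/{n}9.npz",im=im,d=d)
        try: clip(n,im,d)
        except Exception as e: print(n,e)
        if n=="top":
            C=cloud(n,d)
            m=(C[...,2]>.085)&(C[...,2]<.11)&(C[...,0]<.5)&(C[...,0]>.4)&(C[...,1]<-.15)&(C[...,1]>-.33)
            if m.sum()>5: print("handle",rect(C[m]))
            yaw=-.07; Rm=np.array([[np.cos(yaw),-np.sin(yaw)],[np.sin(yaw),np.cos(yaw)]])
            P=np.dstack([(C[...,:2]-[.5325,-.2425])@Rm,C[...,2]])
            m=(P[...,1]>.14)&(P[...,1]<.18)&(abs(P[...,0])<.09)&(P[...,2]>.055)&(P[...,2]<.075)
            print("staple top, box frame",m.sum(),rect(P[m]),P[m].min(0),P[m].max(0))
            for l in("staple_leg","clip_mid","clip_hollow"):
                for r in ctrl.place_of(n,l)[:3]: print(l,r["score"],atz(n,r["centre"],.03 if l[0]=="s" else .011))
        o=im[120:215,200:325] if n=="top" else im[140:235,230:355]; cv2.imwrite(f"pics/{n}9c.png",cv2.resize(o[:,:,::-1],None,fx=6,fy=6,interpolation=cv2.INTER_CUBIC))
E
python3 clip.py
```

```text
time_s: 39.0
ee_pos: [0.4532, -0.2364, 0.2063]
eef_rot: [3.136, 0.001, -0.07]
force: [1.5, -1.2, -1.7]
grip_width: 0.0471
top all [0.5929 0.0683] 121 47 yaw 2.3676386926076605 mid from all [0.6144 0.0473] yellow [0.6171 0.0465] 56.61175537109375 24.254974365234375 yaw -0.7612291775566522 line 2.407442408638139
handle (array([ 0.456 , -0.2223]), 34.07840347290039, 11.650917053222656, np.float64(1.4633922384544915))
staple top, box frame 79 (array([-0.0106,  0.1576]), 128.74893188476562, 16.75845718383789, np.float64(0.12934289315009845)) [-0.0736  0.142   0.0579] [0.054  0.1651 0.0731]
staple_leg 0.79 [ 0.5167 -0.0808  0.03  ]
staple_leg 0.2 [0.5579 0.0868 0.03  ]
clip_mid 0.75 [0.618  0.0408 0.011 ]
clip_mid 0.74 [ 0.512  -0.4627  0.011 ]
clip_mid 0.32 [0.6919 0.2681 0.011 ]
clip_hollow 0.67 [0.5613 0.0958 0.011 ]
clip_hollow 0.62 [ 0.5768 -0.4601  0.011 ]
side all [0.5906 0.0675] 123 41 yaw 2.590492678415764 mid from all [0.6162 0.0518] yellow [0.6131 0.0483] 64.63488006591797 22.741863250732422 yaw -0.7640717691251755 line 2.4352202511897074
```

View pics/top9c.png

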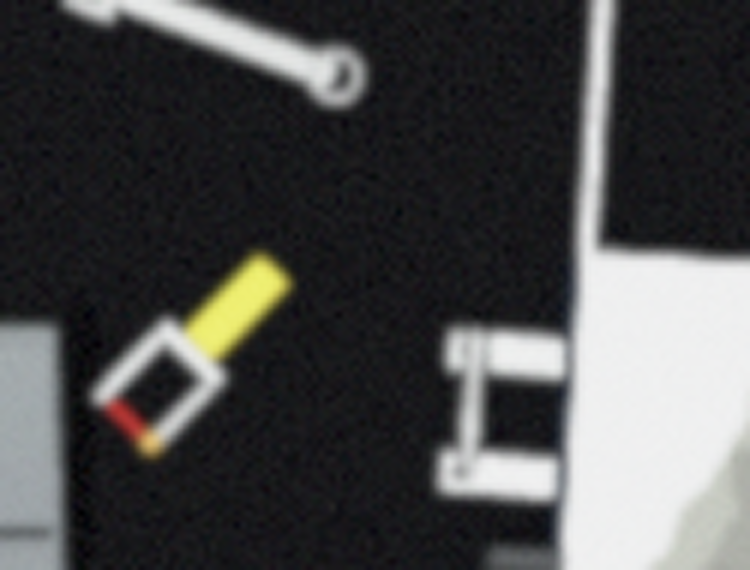

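```bash
python3 - <<'E'
from m import *
z=np.load("pics/top9.npz"); im,d=z["im"],z["d"]
f=lambda x,y,zz:atz("top",(200+x/6-.4,120+y/6-.4),zz)
print("bar ends top",f(475,332,.067),f(463,480,.067))
print("plates far",f(448,350,.003),"near",f(440,472,.003),"near plate edges x",f(450,450,.003),f(450,495,.003))
# brightness profile along the bar line at its height
yaw=-.07; ex=np.array([np.cos(yaw),np.sin(yaw),0]); ey=np.array([-np.sin(yaw),np.cos(yaw),0]); M=np.array([.5325,-.2425,0])
g=cv2.cvtColor(im,cv2.COLOR_RGB2GRAY).astype(np.float32)
for n in("top","side"):
    zz=np.load(f"pics/{n}9.npz"); g=cv2.cvtColor(zz["im"],cv2.COLOR_RGB2GRAY).astype(np.float32)
    # perpendicular position of bar: scan y at x=+14 (mid) , z=.062
    ys=np.arange(.13,.19,.002)
    acc=0
    for xx in(-.005,.005,.015,.025):
        uv=proj(n,[M+ex*xx+ey*y+[0,0,.062] for y in ys]).astype(np.float32)
        acc=acc+cv2.remap(g,uv[:,0:1],uv[:,1:2],cv2.INTER_LINEAR)[:,0]
    print(n,"y scan",list(zip((ys*1000).round().astype(int),acc.astype(int)//4)))
    # upright legs: scan x at z=.03, y=.158
    xs=np.arange(-.06,.08,.003)
    for zl in(.025,.035,.045):
        uv=proj(n,[M+ex*x+ey*.158+[0,0,zl] for x in xs]).astype(np.float32)
        v=cv2.remap(g,uv[:,0:1],uv[:,1:2],cv2.INTER_LINEAR)[:,0]; print(n,zl,list(zip((xs*1000).round().astype(int),v.astype(int))))
E
```

```text
bar ends top [ 0.5976 -0.0851  0.067 ] [ 0.5161 -0.0785  0.067 ]
plates far [ 0.595  -0.0743  0.003 ] near [ 0.5246 -0.0698  0.003 ] near plate edges x [ 0.5373 -0.0755  0.003 ] [ 0.5114 -0.0755  0.003 ]
top y scan [(np.int64(130), np.int64(31)), (np.int64(132), np.int64(31)), (np.int64(134), np.int64(31)), (np.int64(136), np.int64(31)), (np.int64(138), np.int64(30)), (np.int64(140), np.int64(30)), (np.int64(142), np.int64(29)), (np.int64(144), np.int64(27)), (np.int64(146), np.int64(28)), (np.int64(148), np.int64(32)), (np.int64(150), np.int64(43)), (np.int64(152), np.int64(67)), (np.int64(154), np.int64(105)), (np.int64(156), np.int64(145)), (np.int64(158), np.int64(176)), (np.int64(160), np.int64(192)), (np.int64(162), np.int64(186)), (np.int64(164), np.int64(163)), (np.int64(166), np.int64(127)), (np.int64(168), np.int64(91)), (np.int64(170), np.int64(60)), (np.int64(172), np.int64(42)), (np.int64(174), np.int64(31)), (np.int64(176), np.int64(26)), (np.int64(178), np.int64(23)), (np.int64(180), np.int64(22)), (np.int64(182), np.int64(23)), (np.int64(184), np.int64(22)), (np.int64
[... 9071 characters left out ...]
06)), (np.int64(12), np.int64(207)), (np.int64(15), np.int64(204)), (np.int64(18), np.int64(207)), (np.int64(21), np.int64(201)), (np.int64(24), np.int64(155)), (np.int64(27), np.int64(64)), (np.int64(30), np.int64(31)), (np.int64(33), np.int64(38)), (np.int64(36), np.int64(47)), (np.int64(39), np.int64(48)), (np.int64(42), np.int64(61)), (np.int64(45), np.int64(77)), (np.int64(48), np.int64(97)), (np.int64(51), np.int64(91)), (np.int64(54), np.int64(73)), (np.int64(57), np.int64(49)), (np.int64(60), np.int64(48)), (np.int64(63), np.int64(46)), (np.int64(66), np.int64(48)), (np.int64(69), np.int64(44)), (np.int64(72), np.int64(45)), (np.int64(75), np.int64(45)), (np.int64(78), np.int64(45))]
```

View pics/side9c.png

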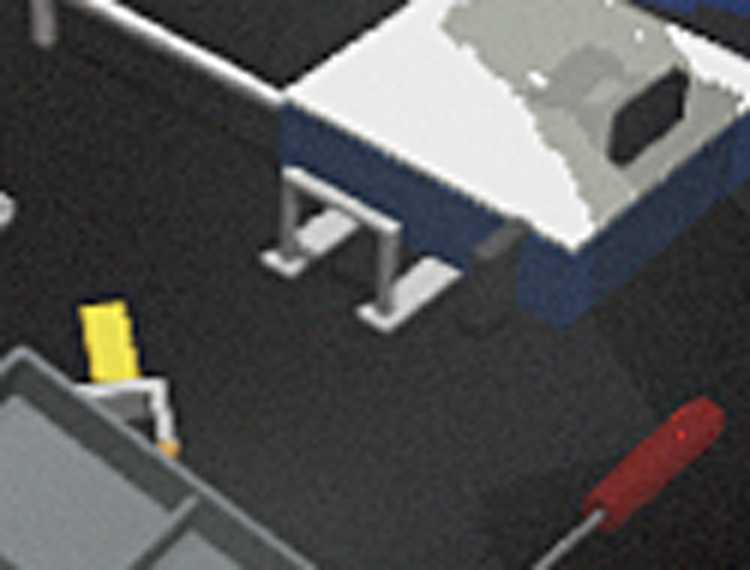

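The staple's near leg is at about (0.522, -0.082) by both cameras. The gold hinge pin is on the hook's lower-right corner, which is its +y side with z up. The cover is shut. Next I grasp the hook.

```bash
python3 go.py 0.6148 0.0475 0.15 -2.337
```

```text
yaw -2.34 turn [0.009 0.001 2.267] shift cm [-31.686   7.925   5.252] j6~2.41
yaw 0.80 turn [-0.001  0.007 -0.874] shift cm [31.686 -7.925  5.252] j6~-0.73
yaw -5.48 turn [-0.001  0.007 -0.874] shift cm [31.686 -7.925  5.252] j6~5.56
t 39.25 pos [ 0.452 -0.236  0.203] rot [ 3.139  0.007 -0.07 ] w 0.04678994884603523 F [ 0.075  0.96  -0.439]
```

```bash
python3 -m inch '[0,0,0,0,0,0.1744,0.5, 0,0,0,0,0,0.1744,0.5, 0,0,0,0,0,0.1744,0.5, 0,0,0,0,0,0.1744,0.5, 0,0,0,0,0,0.1744,0.5, 0,0,0,0,0,0.1744,0.5, 0,0,0,0,0,0.1744,0.5, 0,0,0,0,0,0.1744,0.5, 0,0,0,0,0,0.1744,0.5, 0,0,0,0,0,0.1744,0.5, 0,0,0,0,0,0.1744,0.5, 0,0,0,0,0,0.1744,0.5, 0,0,0,0,0,0.1744,0.5, -5.28,1.32,0,0,0,0,0.5, -5.28,1.32,0,0,0,0,0.5, -5.28,1.32,0,0,0,0,0.5, -5.28,1.32,0,0,0,0,0.5, -5.28,1.32,0,0,0,0,0.5, -5.28,1.32,2,0,0,0,0.5, 0,0,3,0,0,0,0.5]'; python3 -c "
from clip import *
for n in('top','side'):
    im,d=snap(n,n+'10.png')
    try: clip(n,im,d)
    except Exception as e: print(e)
print(ctrl.get_obs()['qpos'])"; python3 go.py 0.6148 0.0475 0.005 -2.337
```

```text
time_s: 41.75
ee_pos: [0.6156, 0.0502, 0.1501]
eef_rot: [3.14, -0.006, -2.333]
force: [-0.1, -0.5, 0.1]
grip_width: 0.0472
max() iterable argument is empty
side all [0.588  0.0689] 127 41 yaw 2.5725008947234067 mid from all [0.6133 0.0527] yellow [0.613  0.0482] 58.620609283447266 23.20466423034668 yaw -0.760811926792864 line 2.4504885055858154
[ 0.0195  0.5005  1.3796 -0.0033  1.274   2.3561]
yaw -2.34 turn [ 0.007 -0.011  0.001] shift cm [-0.099 -0.133 14.254] j6~2.41
yaw 0.80 turn [ 0.018  0.01  -3.14 ] shift cm [ 0.099  0.133 14.254] j6~-0.73
yaw -5.48 turn [ 0.018  0.01  -3.14 ] shift cm [ 0.099  0.133 14.254] j6~5.56
t 41.85 pos [0.613 0.048 0.148] rot [ 3.135 -0.011 -2.336] w 0.04677984924983344 F [-0.843 -0.46  -0.86 ]
```

```bash
python3 -m inch '[0,-0.1,4,0,0,0,0.5, 0,0,4,0,0,0,0.5, 0,0,3.5,0,0,0,0.5, 0,0,1.8,0,0,0,0.5, 0,0,0.9,0,0,0,0.5, 0,0,0,0,0,0,0.5, 0,0,0,0,0,0,0, 0,0,0,0,0,0,0, 0,0,0,0,0,0,0, 0,0,0,0,0,0,0]' 40; python3 go.py 0.6148 0.0475 0.005 -2.337|tail -1
```

```text
time_s: 43.1
ee_pos: [0.6153, 0.046, 0.011]
eef_rot: [3.141, -0.005, -2.337]
force: [-0.8, -0.1, 6.4]
grip_width: 0.0235
t 43.1 pos [0.615 0.046 0.011] rot [ 3.141 -0.005 -2.337] w 0.02351613755083959 F [-0.769 -0.094  6.411]
```

```bash
python3 -m inch '[0,0,-2,0,0,0,0, 0,0,-4,0,0,0,0, 0,0,-4,0,0,0,0, 0,0,-2,0,0,0,0, 0,0,0,0,0,-0.1744,0, 0,0,0,0,0,-0.1744,0, 0,0,0,0,0,-0.1744,0, 0,0,0,0,0,-0.1744,0, 0,0,0,0,0,-0.1744,0, 0,0,0,0,0,-0.1744,0, 0,0,0,0,0,-0.1744,0, 0,0,0,0,0,-0.1744,0, 0,0,0,0,0,-0.1744,0, 0,0,0,0,0,-0.1744,0, 0,0,0,0,0,-0.1744,0, 0,0,0,0,0,-0.1744,0, 0,0,0,0,0,-0.1744,0, 0,0,0,0,0,0,0]'; python3 go.py 0.535 0.043 0.05 -0.07
```

```text
time_s: 45.35
ee_pos: [0.6156, 0.0463, 0.1312]
eef_rot: [3.138, 0.004, -0.071]
force: [-0.2, 0.0, -1.4]
grip_width: 0.0236
yaw -0.07 turn [ 0.003  0.004 -0.001] shift cm [-8.02   0.896  8.125] j6~0.15
yaw 3.07 turn [ 0.006 -0.005  3.141] shift cm [ 8.02  -0.896  8.125] j6~-2.99
yaw -3.21 turn [ 0.006 -0.005  3.141] shift cm [ 8.02  -0.896  8.125] j6~3.29
t 45.35 pos [0.616 0.046 0.131] rot [ 3.138  0.004 -0.071] w 0.023620263934882556 F [-0.158  0.043 -1.358]
```

```bash
python3 -m inch '[-2.7,0.3,1.5,0,0,0,0, -2.7,0.3,1.5,0,0,0,0, -2.6,0.3,1.5,0,0,0,0, 0,0,1.5,0,0,0,0, 0,0,0,0,0,0,0]'; python3 go.py 0.535 0.043 0.024 -0.07;  python3 - <<'E'
from m import *
for n in("top","side"):
    im,d=snap(n,n+"11.png"); np.savez(f"pics/{n}11.npz",im=im,d=d); C=cloud(n,d)
    in_=(C[...,0]>.47)&(C[...,0]<.6)&(C[...,1]>-.07)&(C[...,1]<.09)&(C[...,2]>.055)&(C[...,2]<.1)
    for nm in("yellow","red"):
        m=in_&col(im,nm)
        if m.sum()>4: print(n,nm,m.sum(),rect(C[m]),np.median(C[m],0))
    H=hsv(im); m=in_&(H[...,1]<50)&(H[...,2]>90)
    if m.sum()>4: print(n,"arms",m.sum(),rect(C[m]),C[m].min(0),C[m].max(0))
    a=proj(n,[.53,-.02,.04])[0].astype(int); o=im[max(a[1]-50,0):a[1]+50,a[0]-65:a[0]+65]; cv2.imwrite(f"pics/{n}11c.png",cv2.resize(o[:,:,::-1],None,fx=5,fy=5,interpolation=cv2.INTER_CUBIC))
E
```

```text
time_s: 45.98
ee_pos: [0.5352, 0.0427, 0.0704]
eef_rot: [3.138, 0.005, -0.072]
force: [-0.2, -0.5, -0.8]
grip_width: 0.0237
yaw -0.07 turn [ 0.004  0.005 -0.002] shift cm [-0.024 -0.03   4.635] j6~0.15
yaw 3.07 turn [ 0.008 -0.006  3.14 ] shift cm [0.024 0.03  4.635] j6~-2.99
yaw -3.21 turn [ 0.008 -0.006  3.14 ] shift cm [0.024 0.03  4.635] j6~3.29
t 45.975 pos [0.535 0.043 0.07 ] rot [ 3.138  0.005 -0.072] w 0.023718054866637785 F [-0.154 -0.476 -0.825]
top red 14 (array([ 0.53  , -0.0474]), 20.01028060913086, 3.568661689758301, np.float64(0.004445706873980394)) [ 0.5302 -0.0475  0.0802]
top arms 55 (array([ 0.531 , -0.0195]), 55.70473861694336, 46.338741302490234, np.float64(1.5150670178238985)) [ 0.507  -0.0464  0.0683] [0.5555 0.0092 0.0853]
side yellow 85 (array([0.5332, 0.0436]), 67.06586456298828, 24.100008010864258, np.float64(1.511155899447008)) [0.5325 0.0598 0.0786]
side arms 65 (array([0.5279, 0.0021]), 109.96870422363281, 44.874839782714844, np.float64(1.467410682223312)) [ 0.5041 -0.0509  0.0723] [0.5551 0.0591 0.0997]
```

View pics/side11c.png

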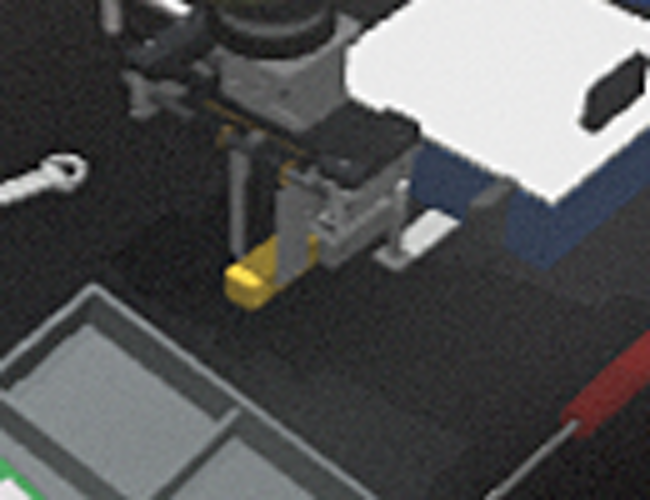

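View pics/top11c.png

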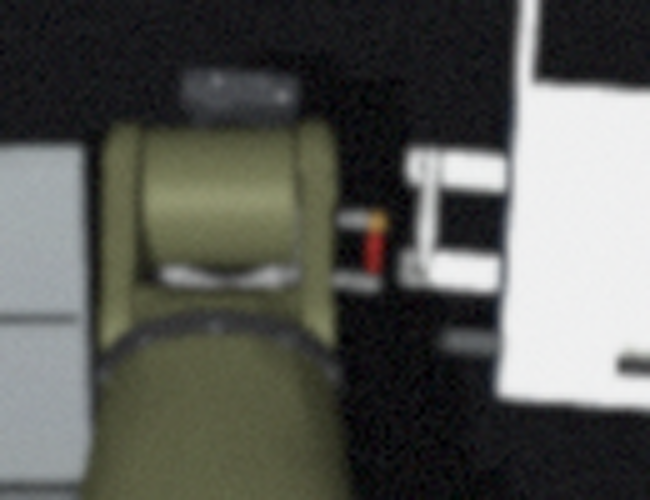

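```bash
python3 - <<'E'
from m import *
a=proj("top",[.53,-.02,.04])[0].astype(int); ox,oy=a[0]-65,max(a[1]-50,0)
f=lambda x,y,z:atz("top",(ox+x/5-.4,oy+y/5-.4),z)
yaw=-.07; ex=np.array([np.cos(yaw),np.sin(yaw)]); ey=np.array([-np.sin(yaw),np.cos(yaw)]); L=np.array([.522,-.0815])
def rel(p): q=p[:2]-L; return np.array([q@ex,q@ey])*1000
for nm,x,y,z in(("hinge dot",377,222,.08),("far arm",350,218,.081),("near arm",355,283,.081),("gate top",374,232,.08),("gate bottom",374,276,.08),("bar near end",420,285,.065),("bar far end",430,150,.065),("plate near mid",405,269,.003),("lug",470,340,.055)):
    p=f(x,y,z); print(nm,p,rel(p))
z=np.load("pics/top11.npz"); C=cloud("top",z["d"]); im=z["im"]; H=hsv(im)
m=(C[...,0]>.47)&(C[...,0]<.6)&(C[...,1]>-.047)&(C[...,1]<-.02)&(C[...,2]>.06)&(C[...,2]<.1)
q=np.array([rel(p) for p in C[m]]); print("clip points ex:",np.sort(q[:,0]).round(0))
g=cv2.cvtColor(im,cv2.COLOR_RGB2GRAY).astype(np.float32)
xs=np.arange(-.03,.04,.002)
def scan(y,zz):
    uv=proj("top",[np.r_[L+ex*x+ey*y,zz] for x in xs]).astype(np.float32); return cv2.remap(g,uv[:,:1],uv[:,1:],cv2.INTER_LINEAR)[:,0]
v=sum(scan(y,.081) for y in(.04,.045,.05))/3; print([(int(round(x*1000)),int(b)) for x,b in zip(xs,v)])
E
```

```text
hinge dot [ 0.5496 -0.0491  0.08  ] [25.2796 34.2755]
far arm [ 0.552  -0.0315  0.081 ] [26.4456 52.0021]
near arm [ 0.5098 -0.0349  0.081 ] [-15.4761  45.6723]
gate top [ 0.5431 -0.0471  0.08  ] [18.6213 35.7501]
gate bottom [ 0.5144 -0.0472  0.08  ] [-9.9394 33.6851]
bar near end [ 0.5097 -0.0781  0.065 ] [-12.555   2.554]
bar far end [ 0.5989 -0.0847  0.065 ] [76.9521  2.2021]
plate near mid [ 0.5241 -0.0721  0.003 ] [1.4613 9.572 ]
lug [ 0.4742 -0.1117  0.055 ] [-45.6018 -33.4858]
clip points ex: [-19. -19. -18. -18. -18. -17. -17. -17. -16. -15. -15. -15. -15. -14.
 -14. -14. -13. -12. -12. -12. -11. -11. -11. -10.  -7.  -5.  -1.   2.
   6.   9.  12.  15.  19.  21.  21.  21.  22.  22.  22.  22.  23.  24.
  24.  24.  24.  25.  25.  27.  27.  27.  28.  28.  28.  28.]
[(-30, 13), (-28, 12), (-26, 18), (-24, 28), (-22, 47), (-20, 71), (-18, 95), (-16, 110), (-14, 115), (-12, 108), (-10, 90), (-8, 68), (-6, 47), (-4, 32), (-2, 25), (0, 23), (2, 21), (4, 21), (6, 23), (8, 26), (10, 27), (12, 28), (14, 28), (16, 38), (18, 53), (20, 79), (22, 102), (24, 121), (26, 123), (28, 117), (30, 96), (32, 72), (34, 47), (36, 31), (38, 18)]
```

The scan puts the mouth's centre line 5.7 mm beyond the leg along box x, so the leg should enter at hollow y of about -4 to -6 mm. Lowering the hook, then pushing.

```bash
python3 -m inch '[0,0,2,0,0,0,0, 0,0,1.6,0,0,0,0, 0,0,1,0,0,0,0, 0,0,0,0,0,0,0, 0,0.8,0,0,0,0,0, 0,0.8,0,0,0,0,0, 0,0.6,0,0,0,0,0, 0,0,0,0,0,0,0]'; python3 -m inch '[0,0.6,0,0,0,0,0, 0,0.6,0,0,0,0,0, 0,0,0,0,0,0,0]'
```

```text
time_s: 47.08
ee_pos: [0.5332, 0.0201, 0.025]
eef_rot: [3.138, 0.004, -0.07]
force: [0.7, 1.0, -1.6]
grip_width: 0.0229
time_s: 47.45
ee_pos: [0.5323, 0.0086, 0.0249]
eef_rot: [3.139, 0.004, -0.07]
force: [-0.4, 5.6, -1.4]
grip_width: 0.0236
```

```bash
python3 -m inch '[0,0.5,0,0,0,0,0, 0,0.5,0,0,0,0,0, 0,0,0,0,0,0,0]'; python3 -m inch '[0,0.5,0,0,0,0,0, 0,0.5,0,0,0,0,0, 0,0,0,0,0,0,0]';  python3 -m inch '[0,0.5,0,0,0,0,0, 0,0.5,0,0,0,0,0, 0,0,0,0,0,0,0]'
```

```text
time_s: 47.82
ee_pos: [0.532, -0.0012, 0.025]
eef_rot: [3.139, 0.003, -0.07]
force: [2.5, 4.0, -1.9]
grip_width: 0.0235
time_s: 48.2
ee_pos: [0.5315, -0.0114, 0.0252]
eef_rot: [3.138, 0.003, -0.07]
force: [3.8, 1.7, -1.8]
grip_width: 0.0234
time_s: 48.58
ee_pos: [0.5299, -0.0217, 0.0249]
eef_rot: [3.138, 0.005, -0.07]
force: [-0.3, -0.6, -0.7]
grip_width: 0.0234
```

```bash
python3 -m inch '[0,0.4,0,0,0,0,0, 0,0.3,0,0,0,0,0, 0,0,0,0,0,0,0]'; python3 -m inch '[0,0.3,0,0,0,0,0, 0,0,0,0,0,0,0]'
cat > chk.py <<'E'
from m import *
import sys
t=sys.argv[1]
for n in("top","side"):
    im,d=snap(n,f"{n}{t}.png"); C=cloud(n,d)
    in_=(C[...,0]>.45)&(C[...,0]<.6)&(C[...,1]>-.14)&(C[...,1]<.07)&(C[...,2]>.0)&(C[...,2]<.06)
    for nm in("yellow","red"):
        m=in_&col(im,nm)
        if m.sum()>2: print(n,nm,m.sum(),rect(C[m]),np.median(C[m],0))
    for l in("staple_leg","clip_hollow","clip_mid"):
        for r in ctrl.place_of(n,l)[:2]: print(n,l,round(r["score"],2),np.round(r["centre"]),atz(n,r["centre"],.03 if l[0]=="s" else .024))
    a=proj(n,[.53,-.07,.03])[0].astype(int); o=im[max(a[1]-40,0):a[1]+40,a[0]-55:a[0]+55]; cv2.imwrite(f"pics/{n}{t}c.png",cv2.resize(o[:,:,::-1],None,fx=6,fy=6,interpolation=cv2.INTER_CUBIC))
E
python3 chk.py 12
```

```text
time_s: 48.95
ee_pos: [0.5296, -0.0285, 0.0249]
eef_rot: [3.138, 0.005, -0.07]
force: [-0.6, 0.6, -1.4]
grip_width: 0.0233
time_s: 49.2
ee_pos: [0.5295, -0.0314, 0.025]
eef_rot: [3.138, 0.004, -0.07]
force: [0.3, 0.4, -2.0]
grip_width: 0.0236
top staple_leg 0.73 [273. 197.] [ 0.5268 -0.0697  0.03  ]
top clip_hollow 0.91 [386. 184.] [ 0.5737 -0.4507  0.024 ]
top clip_hollow 0.39 [279. 200.] [ 0.5188 -0.089   0.024 ]
top clip_mid 0.88 [387. 205.] [ 0.5044 -0.4542  0.024 ]
side yellow 75 (array([ 0.5266, -0.0317]), 66.02546691894531, 24.3375301361084, np.float64(1.4814592564476434)) [ 0.5267 -0.012   0.0337]
side staple_leg 0.84 [292. 183.] [ 0.5311 -0.0873  0.03  ]
side clip_hollow 0.61 [338. 136.] [ 0.5575 -0.4274  0.024 ]
side clip_hollow 0.54 [296. 184.] [ 0.5231 -0.0985  0.024 ]
side clip_mid 0.54 [285. 191.] [ 0.5301 -0.0446  0.024 ]
```

```bash
python3 -m inch '[0,0,0.4,0,0,0,0, 0,0,0.3,0,0,0,0, 0,0,0,0,0,0,0]'; python3 -m inch '[0,0,0,0,0,0,0.45, 0,0,0,0,0,0,0.45, 0,0,0,0,0,0,0.45, 0,0,-2,0,0,0,0.45, 0,0,-4,0,0,0,0.45, 0,0,-4,0,0,0,0.45, 0,0,-4,0,0,0,0.45, 0,-4,-2,0,0,0,0.45, -4,-4,0,0,0,0,0.45, -4,-4,0,0,0,0,0.45, -4,-4,0,0,0,0,0.45, 0,0,0,0,0,0,0.45]'; python3 chk.py 13
```

```text
time_s: 49.98
ee_pos: [0.5293, -0.0313, 0.0176]
eef_rot: [3.138, 0.005, -0.07]
force: [-0.1, -0.2, -1.9]
grip_width: 0.0237
time_s: 51.48
ee_pos: [0.42, 0.1391, 0.1784]
eef_rot: [3.138, 0.004, -0.066]
force: [0.4, -0.1, 0.6]
grip_width: 0.0424
top yellow 141 (array([ 0.5319, -0.0302]), 58.494327545166016, 29.077014923095703, np.float64(1.5608721901507707)) [ 0.5308 -0.0315  0.021 ]
top staple_leg 0.83 [277. 199.] [ 0.5198 -0.0825  0.03  ]
top clip_hollow 0.92 [387. 185.] [ 0.5713 -0.4547  0.024 ]
top clip_hollow 0.52 [281. 200.] [ 0.5168 -0.0945  0.024 ]
top clip_mid 0.88 [389. 206.] [ 0.5004 -0.4611  0.024 ]
top clip_mid 0.49 [262. 197.] [ 0.5259 -0.0318  0.024 ]
side yellow 90 (array([ 0.5277, -0.0259]), 52.40061950683594, 25.519033432006836, np.float64(1.522613883720965)) [ 0.5285 -0.0146  0.0198]
side staple_leg 0.83 [296. 180.] [ 0.5323 -0.1072  0.03  ]
side clip_hollow 0.6 [340. 136.] [ 0.5478 -0.4275  0.024 ]
side clip_hollow 0.47 [296. 186.] [ 0.5197 -0.0895  0.024 ]
side clip_mid 0.72 [352. 135.] [ 0.5153 -0.4635  0.024 ]
side clip_mid 0.51 [286. 196.] [ 0.5155 -0.0287  0.024 ]
```

View pics/top13c.png

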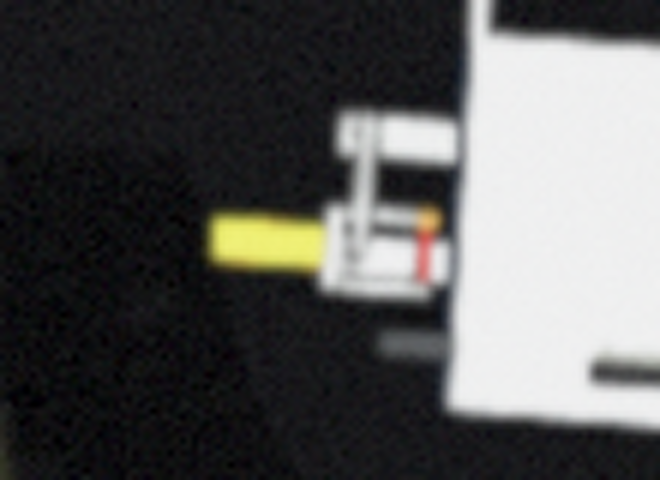

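View pics/side13c.png

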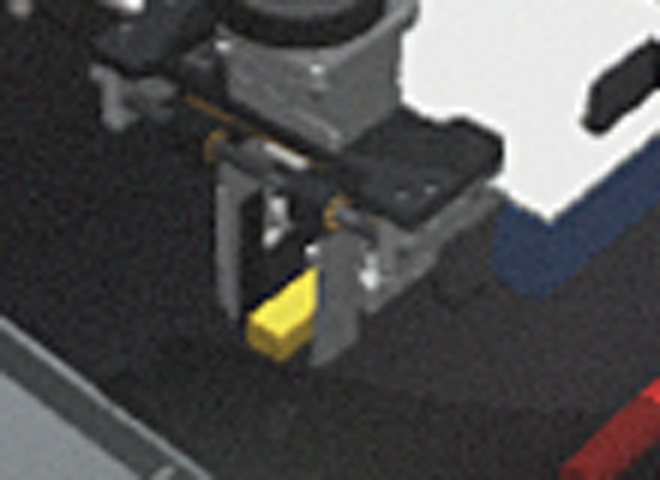

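```bash
python3 - <<'E'
from m import *
im,d=snap("top","end.png"); C=cloud("top",d)
m=(C[...,2]>.085)&(C[...,2]<.11)&(C[...,0]<.6)&(C[...,0]>.4)&(C[...,1]<-.15)&(C[...,1]>-.33); c,w,h,a=rect(C[m]); print("handle",c,w,h)
e=np.array([np.cos(.07),-np.sin(.07)]); print("cover open by m",(c-np.array([.6535,-.2505]))@e+.2)
report("top",im,d,("green","yellow"))
print([(l,ctrl.spot_in("top",l)[0]) for l in("bottle","beaker","jar")])
print(ctrl.get_obs()["force"],ctrl.hand_in())
E
```

```text
handle [ 0.4554 -0.2344] 58.32202911376953 12.121537208557129
cover open by m 0.0012177621321825816
top green 96 px 164.0 197.0 med [0.5213 0.2847 0.0796] rect [0.5247 0.2913] 55 30 -0.108
top green 14 px 162.0 225.0 med [0.4309 0.2957 0.0574] rect [0.432  0.2949] 13 9 -0.861
top green 13 px 164.0 237.0 med [0.3916 0.2915 0.0465] rect [0.3931 0.2902] 11 10 1.537
top yellow 160 px 262.0 196.0 med [ 0.531  -0.0287  0.0194] rect [ 0.5329 -0.0301] 60 31 1.501
[('bottle', {'bbox': [396.1, 236.1, 30.6, 23.2], 'score': 0.84}), ('beaker', {'bbox': [172.1, 141.5, 23.7, 20.6], 'score': 0.88}), ('jar', {'bbox': [93.8, 221.5, 26.6, 21.0], 'score': 0.81})]
the job is handed in; nothing more can be done
[ 0.5376 -1.0395 -0.1915] None
```

I opened the cover, moved the three orange cartridges into three separate box compartments, and shut the cover against its stop. I then pushed the snap hook onto the staple's near leg, released it, backed the arm off, and handed the job in at about 52 s.

- **Cartridges:** just before shutting the cover, the picture showed all three lying flat, one to a compartment, with tops at about 36 mm. They cannot be seen with the cover shut. The bin held only three oranges at the start.
- **Cover:** the last picture puts it about 1 mm open.
- **Hook:** the last close-up from above shows the leg inside the hollow and the red gate straight across the mouth. By position the leg is about 12 mm behind the hollow's middle, clear of the gate. The push force rose to about 6 N and fell back to zero as the leg passed the gate.
- **Glassware:** the bottle, beaker and jar were all detected in the last top picture where they started. I did not measure their tilt separately.
- **Green blanks:** I never handled either one. One was clearly in place at the end; the arm partly hid the other in the last picture, but it had not moved in the earlier ones.
- **What disagreed:** estimates of the leg's position differed by a few millimetres, mostly 2 to 4 and up to about 8 for the network's first reading. In the last side view the gripper hid the mouth, so the shut gate was confirmed only from above.

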